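Load the specimen turntable and click it round to the white reference

TASK

Load every stain sample waiting on the bench into the imaging turntable: each round dish flat and fully down in a round pocket, each square box flat and fully down in a square pocket, one to a pocket. Only the pocket at the front cut-out of the clear cover can be loaded, so click the wing knob on as many stops as it takes to bring each pocket there. When all are in, click the knob on until the built-in white reference disc rests at its stop straight under the lens at the rear; leave everything else on the bench where it stands.

Things in the scene. Friction and masses are not known exactly. Their poses are not given: they have to be found in the camera images.
- imager: Heavy fixed imaging station: white round base 300 mm across with a six-station grey metal wheel (280 mm across, stations 100 mm from its axis) under a clear cover (top 77 mm above the bench) that is cut away only at the front; box, arm and lens at the rear, up to 131 mm high. Origin on the bench on the wheel's vertical axis; -x points through the front cut-out, +x to the lens, z up.
- turntable (a joint): Wheel angle, rad, counter-clockwise from above; no end stops, turns either way. 0: reference station at the front cut-out; counter-clockwise follow 1, 2, 3, 4, 5, each 1.047 on. Click-stops at multiples of 1.047: a sprung click-stop draws the wheel into the nearest (up to 0.3 N m; past half way it falls into the next; at the start it may rarely stand balanced half way).
- knob_grip (a point): Grip point of the index knob, on the wheel's axis 110 mm above the bench: a black wing bar on the wheel's shaft above the cover, 56 mm long, 16 mm thick, from 92 to 126 mm above the bench. Axes are the wheel's: the bar lies along x; its pointed nose with a white line (37 mm out) points to -x, to the reference station. It turns the wheel one to one.
- opening (a point): Floor centre of whichever pocket stands at the front cut-out: 100 mm from the wheel's axis, 48 mm above the bench; axes of the imager. The cut-out is 140 mm wide and runs from the front rim to 30 mm short of the axis; the cover's underside is at 73 mm.
- lens (a point): Underside of the camera lens at the rear, above the station opposite the opening, 81 mm above the bench; axes of the imager.
- reference (a point): Top centre of the built-in white reference disc (64 mm) that fills station 0 of the wheel, 60 mm above the bench; turns with the wheel.
- pocket1 (a point): Floor centre of station 1 of the wheel, a round pocket 64 mm in diameter, for a dish, 7 mm deep, floor 48 mm and rim 55 mm above the bench, black inside; turns with the wheel (axes: the wheel's). A seated sample's origin lies here. Empty at the start.
- pocket2 (a point): Floor centre of station 2 of the wheel, a square pocket 64 x 64 mm, for a square box, two sides parallel to the line from the wheel's axis through the pocket (300 degrees from the wheel's x axis, counter-clockwise from above), 7 mm deep, floor 48 mm and rim 55 mm above the bench, black inside; turns with the wheel (axes: the wheel's). A seated sample's origin lies here. Empty at the start.
- pocket3 (a point): Floor centre of station 3 of the wheel, a round pocket 64 mm in diameter, for a dish, 7 mm deep, floor 48 mm and rim 55 mm above the bench, black inside; turns with the wheel (axes: the wheel's). A seated sample's origin lies here. Empty at the start.
- pocket4 (a point): Floor centre of station 4 of the wheel, a square pocket 64 x 64 mm, for a square box, two sides parallel to the line from the wheel's axis through the pocket (420 degrees from the wheel's x axis, counter-clockwise from above), 7 mm deep, floor 48 mm and rim 55 mm above the bench, black inside; turns with the wheel (axes: the wheel's). A seated sample's origin lies here. Empty at the start.
- pocket5 (a point): Floor centre of station 5 of the wheel, a round pocket 64 mm in diameter, for a dish, 7 mm deep, floor 48 mm and rim 55 mm above the bench, black inside; turns with the wheel (axes: the wheel's). A seated sample's origin lies here. Empty at the start.
- dish1: Covered clear Petri dish with a white paper disc and a dark stain inside: a closed flat cylinder, 60 mm diameter, 20 mm tall, about 45 g. Origin at the centre of its underside, z up. May be absent in a given start.
- dish2: Covered clear Petri dish with a white paper disc and a dark stain inside: a closed flat cylinder, 60 mm diameter, 20 mm tall, about 45 g. Origin at the centre of its underside, z up. May be absent in a given start.
- dish3: Covered clear Petri dish with a white paper disc and a dark stain inside: a closed flat cylinder, 60 mm diameter, 20 mm tall, about 45 g. Origin at the centre of its underside, z up. May be absent in a given start.
- box1: Clear-lidded square specimen box with white paper and dark stains inside: a closed flat block 60 x 60 mm, 20 mm tall, about 60 g. Origin at the centre of its underside, x and y square to its sides, z up. May be absent in a given start.
- box2: Clear-lidded square specimen box with white paper and dark stains inside: a closed flat block 60 x 60 mm, 20 mm tall, about 60 g. Origin at the centre of its underside, x and y square to its sides, z up. May be absent in a given start.
- dropper: Bystander: small dark-red dropper bottle with a white cap, 32 mm diameter, 62 mm tall, standing among the samples. Origin at its foot.
- cardstack: Bystander: stack of white cards, 76 x 127 mm, 15 mm high. Origin at the centre of its underside.
- tray: Bystander: open white plastic tray 170 x 130 mm, 45 mm high. Origin under its centre.
- forceps: Bystander: steel forceps, 160 mm long, 18 mm wide, 8 mm high, lying flat. Origin under its middle.
- reagent: Bystander: white bottle, 60 mm diameter, 130 mm tall. Origin at its foot.
- beaker: Bystander: glass beaker, 72 mm diameter, 90 mm tall. Origin at its foot.
Mind the look-alikes: they are no part of the job. What is shaped like the box2 but yellow is not meant. What is shaped like the dish2 but purple is not meant.

How it is judged:
By the outcome, as a careful person would: the job done as asked, in the order asked, and still so for the second after the job is handed in, with the robot touching nothing.
Of dish1, dish2, dish3, box1, box2 only 4 to 5 are there at a start; the rules pass over those that are not, and their reading is None.
At some moment in a run one of dish1, dish2, dish3, box1, box2 may be knocked a few centimetres aside while the robot is not near it.
Once in a run the grip may slacken for a moment while it holds something.
It also fails if it takes over 210 s, if anything falls off the work surface, if the arm or the gripper's body presses on something with over 40 N, if the wrist force passes 120 N, or if a joint passes its speed limit or range.

ROBOT

A 6-joint arm with a two-finger parallel gripper is mounted at the origin on the work surface. World frame = base frame: x ahead of the robot, y to its left, z up, the work surface at z = 0. Lengths are in m, angles in rad, forces in N, time in s.
With the tool pointing down it reaches from about 0.35 to 0.85 m from the base axis. Payload 8.1 kg.
Tool frame: the origin (TCP) lies on the mounting face of the last link; the fingertips stand 186 mm ahead of it and the grasp point (between the pads) lies 167 mm ahead of it; z points along the fingers, y is the line along which they close (so a half turn about z gives the same grasp; the last joint's range is limited). The gripper opens to 93 mm and grips with 3 to 60 N. Pads are 15 mm wide; open, the fingers measure 128 mm over their backs; the gripper's body (75 mm by 188 mm) begins 65 mm behind the grasp point.
Start: joints at [-1.344, 0.13, 1.488, -0, 1.523, -0.085], TCP at [0.184, -0.571, 0.405] pointing down, gripper open.
Joint ranges: [-2.96, 2.96], [-0.89, 2.26], [0.02, 2.5], [-1.34, 4.48], [0, 2.73], [-2.66, 2.66]. Speed limits (rad/s): [2.39, 2.39, 2.79, 3.14, 3.14, 3.14].

INTERFACE

Orientations are given as a rotation vector (axis times angle).
In Python, from plant import read_state, read_camera, camera_params, close_job gives the robot as it stands. The module is installed in compiled form; this text tells all that it offers.
- The arm moves only by the tool servo_tool, never from a script. Its argument "increments" is a list of rows, each an object with "slide": the shift along the tool's x, y, z in mm, a list of three; "dr": the turn, a rotation vector about the tool's x, y, z in rad, a list of three; "jaw": the closure, from 0 (fully open) to 1 (shut). In form: [{"slide": [x, y, z], "dr": [ax, ay, az], "jaw": jaw}, ...]. A call has 1 to 20 rows; each row is the pose to reach, as a shift and turn from the pose commanded when the call began, along the tool's axes at that moment; what a row does not reach only later rows make up. A row lasts 1/10 s, in which the tool goes at most 50 mm and 8.59 degrees, less where a joint would pass 70% of its speed; a pose out of reach is approached as far as the arm can. A call with a gripper value outside its range is refused whole. The fingers move at their own pace and stop on an object; "force" is the grip in N (left out, the last holds). Time passes only in rows, so rows that repeat a pose let the fingers close. It gives the time, the measured TCP pose, the force, the opening and the grip force at its end, in the units of the state.
- read_state(): the state, without advancing time (a new reading comes with each control period).
- read_camera(name): name is "side" or "top" or "wrist"; returns (picture, depth): 400x640x3 uint8, red, green, blue; 400x640 float32, m along the optical axis (not along the pixel's ray), 0 where there is no reading.
- camera_params(name): a dict with "fx", "fy", "cx", "cy" (pixels), "k1" (the pictures are not rectified: a ray, as slopes to the right and down, at radius r is drawn at 1 + k1 r^2 times it, then the intrinsics apply), "rvec" (rotation vector, rad) and "tvec" (3), from world to camera coordinates, as OpenCV has them. Camera axes: x right, y down, z forward; pixel columns grow to the right and rows downward; lengths in m; the calibration is good to about 2 mm. A picture is of the moment at which its call begins: read the wrist's pose just before it. camera_params takes no time and is no camera call; for the wrist camera it gives the pose at the moment of the call.
- close_job(): hands the job in; it is judged then, once.
The state is a dict: "t": time; "q": joint angles; "dq": joint speeds; "joint_torque": joint torques, N m; "tool_pos": TCP position; "orientation": TCP orientation; "force": force on the tool from outside, world axes, zero at the start; "wrist_torque": the same for the moment, N m; "opening": finger opening in m; "gripper_force": force on a finger pad.
Only numpy, scipy, OpenCV 4.12 (cv2) and the standard library are available. Lean on these libraries where they do the work, as an engineer would, in place of code of your own. Each camera call takes 0.05 s, during which the arm holds its last target. There are 200 camera calls.

## Working session

There is one attempt and no reset: what is moved stays moved. The work goes in short steps, Python scripts to look and compute and a tool call to move; the robot and the scene stay as the last step left them, time stands still between calls to the robot, and variables do not carry over. Pictures are saved under pics/ and viewed, at most 14 in all, crops included, and the job is handed in when it is done.

Besides the shell and the picture viewer there is one more tool, called after "Emit:" as name(argument=value, ...) on one line, values as JSON. servo_tool: Moves the arm, as the interface text tells. Its arguments: {"type":"object","properties":{"increments":{"type":"array"},"force":{"type":"number"}},"required":["increments"]}

```bash
mkdir -p pics
cat > h.py <<'E'
import numpy as np, cv2
from scipy.spatial.transform import Rotation as R
from plant import *
def snap(n,f=None):
    p=camera_params(n); im,d=read_camera(n)
    if f: cv2.imwrite('pics/'+f,im[:,:,::-1]); np.savez('pics/'+f+'.npz',im=im,d=d,**{k:np.array(v) for k,v in p.items()})
    return p,im,d
def ray(p,u,v):
    x=(u-p['cx'])/p['fx'];y=(v-p['cy'])/p['fy']
    a,b=x,y
    for _ in range(20):
        s=1+p['k1']*(a*a+b*b); a,b=x/s,y/s
    return np.array([a,b,1.])
def pix(p,u,v,z):
    M=R.from_rotvec(p['rvec']).as_matrix(); o=-M.T@p['tvec']; r=M.T@ray(p,u,v)
    return o+r*(z-o[2])/r[2]
def pd(p,u,v,d):
    M=R.from_rotvec(p['rvec']).as_matrix()
    return M.T@(ray(p,u,v)*d-p['tvec'])
def cloud(p,d):
    v,u=np.mgrid[:d.shape[0],:d.shape[1]]
    x=(u-p['cx'])/p['fx'];y=(v-p['cy'])/p['fy'];a,b=x,y
    for _ in range(20):
        s=1+p['k1']*(a*a+b*b); a,b=x/s,y/s
    M=R.from_rotvec(p['rvec']).as_matrix()
    return (np.stack([a*d,b*d,d],-1)-p['tvec'])@M
def load(f):
    z=np.load('pics/'+f+'.npz'); return {k:z[k] for k in z.files if k not in('im','d')},z['im'],z['d']
E
python3 - <<'E'
from h import *
snap('top','top0.png');p,im,d=snap('side','side0.png')
print({k:np.round(v,3) for k,v in camera_params('top').items()}, read_state())
E
```

```text
{'fx': np.float64(478.956), 'fy': np.float64(478.956), 'cx': np.float64(317.27), 'cy': np.float64(202.299), 'k1': np.float64(0.008), 'rvec': array([ 2.112, -2.155,  0.162]), 'tvec': array([0.062, 0.569, 1.34 ])} {'t': 0.1, 'q': array([-1.34442797e+00,  1.31105064e-01,  1.48916827e+00,  1.90996336e-05,
        1.52301543e+00, -8.53776366e-02]), 'dq': array([ 0.0019582 ,  0.00043986, -0.00419459,  0.00149056,  0.00116371,
        0.00082832]), 'joint_torque': array([ 1.17835851e-03, -5.61342359e+01, -4.93096519e+01,  7.70876929e-02,
        2.92221206e-02, -5.52129973e-05]), 'tool_pos': array([ 0.1840236 , -0.57086577,  0.40378165]), 'orientation': array([-3.10183269e+00, -4.87444622e-01,  1.57684685e-04]), 'force': array([ 0.0422907 ,  0.23804019, -1.1333367 ]), 'wrist_torque': array([ 0.04143014, -0.03105036, -0.0159318 ]), 'gripper_force': 0.0, 'opening': 0.09290791086350625}
```

View pics/top0.png

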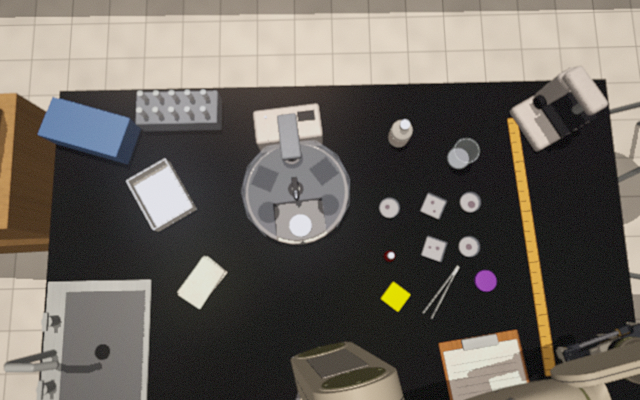

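View pics/side0.png

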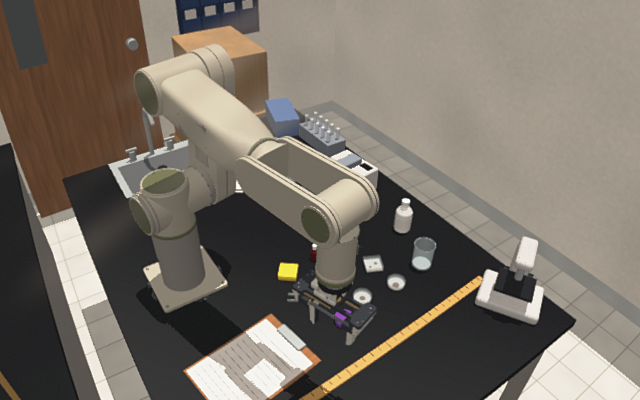

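The top view shows 3 dishes at (389,207), (470,202) and (469,246), and 2 boxes at (433,206) and (434,249). The look-alikes are the yellow square at (396,296) and the purple disc at (486,281). The imager is centred near (296,190), with the white reference near the front at (300,225). I'll enlarge to confirm.

Run:
```python
from h import *
p,im,d=load('top0.png')
a=cv2.resize(im[95:255,225:365],None,fx=4,fy=4,interpolation=cv2.INTER_CUBIC)[:600]
b=cv2.resize(im[180:310,370:510],None,fx=4,fy=4,interpolation=cv2.INTER_CUBIC)
cv2.imwrite('pics/a.png',a[:,:,::-1]);cv2.imwrite('pics/b.png',b[:,:,::-1])
C=cloud(p,d)
for n,u,v,z in [('d',389,207,.02),('d',470,202,.02),('d',469,246,.02),('b',433,206,.02),('b',434,249,.02),('drop',391,256,.062),('hub',296,190,.077),('ref',300,225,.06),('yel',396,296,.02),('pur',486,281,.02)]:
    print(n,pix(p,u,v,z).round(3),C[v,u].round(3))
```

```text
d [ 0.556 -0.16   0.02 ] [ 0.555 -0.159  0.026]
d [ 0.566 -0.398  0.02 ] [ 0.565 -0.397  0.025]
d [ 0.437 -0.386  0.02 ] [ 0.437 -0.386  0.021]
b [ 0.556 -0.289  0.02 ] [ 0.556 -0.289  0.023]
b [ 0.431 -0.285  0.02 ] [ 0.43  -0.284  0.023]
drop [ 0.411 -0.154  0.062] [ 0.411 -0.154  0.06 ]
hub [0.602 0.11  0.077] [0.592 0.107 0.127]
ref [0.504 0.1   0.06 ] [0.504 0.101 0.056]
yel [ 0.299 -0.169  0.02 ] [ 0.299 -0.169  0.023]
pur [ 0.337 -0.428  0.02 ] [ 0.337 -0.428  0.02 ]
```

View pics/a.png

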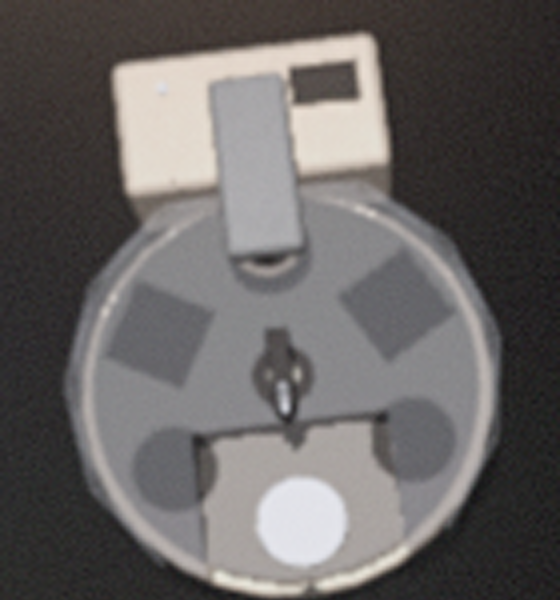

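View pics/b.png

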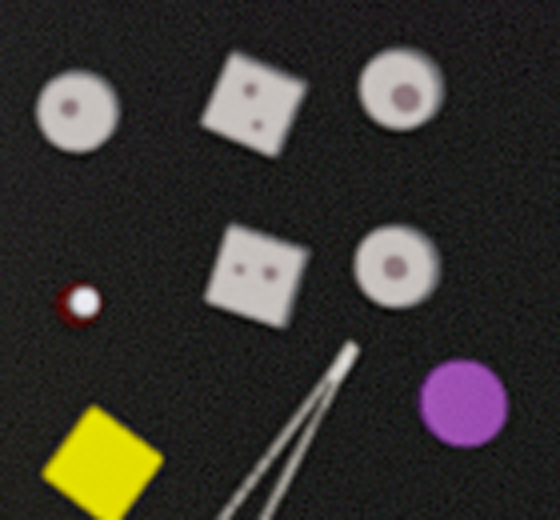

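The first crop shows the wheel at 0, with the reference at the front, round pockets left and right, squares at the rear and the nose pointing to the reference. The second confirms five white samples: dishes at crop (78,111), (400,88), (397,266) and boxes at (254,104), (257,275). Yellow and purple are decoys to leave alone.

```bash
cat >> h.py <<'E'
def go(x,y,z,yaw):
    "slide/dr to bring TCP there, tool y at world yaw (deg), pointing down"
    s=read_state(); r=R.from_rotvec(s['orientation']); t=np.radians(yaw)
    Y=np.array([np.cos(t),np.sin(t),0]);Z=np.array([0,0,-1.]);T=R.from_matrix(np.stack([np.cross(Y,Z),Y,Z],1))
    print('slide',(r.inv().apply(np.array([x,y,z])-s['tool_pos'])*1000).round(1).tolist(),'dr',(r.inv()*T).as_rotvec().round(4).tolist(),'q6',s['q'][5].round(2),'t',s['t'])
def where():
    s=read_state();m=R.from_rotvec(s['orientation']).as_matrix()
    print('tcp',s['tool_pos'].round(4),'yaw',np.degrees(np.arctan2(m[1,1],m[0,1])).round(2),'tilt',m[:2,2].round(4),'t',s['t'],'open',s['opening'].round(4),'q',s['q'].round(2))
E
python3 -c "
from h import *
go(.45,-.28,.5,-90)"
```

```text
slide [342.4, -195.4, -95.8] dr [-0.0017, 0.0001, 0.3117] q6 -0.09 t 0.1
```

Emit:
servo_tool(increments=[{"slide":[342,-195,-96],"dr":[-0.0017,0,0.3117],"jaw":0},{"slide":[342,-195,-96],"dr":[-0.0017,0,0.3117],"jaw":0},{"slide":[342,-195,-96],"dr":[-0.0017,0,0.3117],"jaw":0},{"slide":[342,-195,-96],"dr":[-0.0017,0,0.3117],"jaw":0},{"slide":[342,-195,-96],"dr":[-0.0017,0,0.3117],"jaw":0},{"slide":[342,-195,-96],"dr":[-0.0017,0,0.3117],"jaw":0},{"slide":[342,-195,-96],"dr":[-0.0017,0,0.3117],"jaw":0},{"slide":[342,-195,-96],"dr":[-0.0017,0,0.3117],"jaw":0},{"slide":[342,-195,-96],"dr":[-0.0017,0,0.3117],"jaw":0},{"slide":[342,-195,-96],"dr":[-0.0017,0,0.3117],"jaw":0},{"slide":[342,-195,-96],"dr":[-0.0017,0,0.3117],"jaw":0},{"slide":[342,-195,-96],"dr":[-0.0017,0,0.3117],"jaw":0}])

```text
t: 1.3
tool_pos: [0.4489, -0.2817, 0.4999]
orientation: [3.14, -0.003, -0.002]
force: [-0.3, -0.2, -0.8]
opening: 0.0928
gripper_force: 0.0
```

```bash
python3 -c "
from h import *
where();snap('wrist','w1.png');p=camera_params('wrist');M=R.from_rotvec(p['rvec']).as_matrix();print(-M.T@p['tvec'],M)
go(.45,.13,.5,-90)"
```

```text
Traceback (most recent call last):
  File "h.py", line 36, in where
    print('tcp',s['tool_pos'].round(4),'yaw',np.degrees(np.arctan2(m[1,1],m[0,1])).round(2),'tilt',m[:2,2].round(4),'t',s['t'],'open',s['opening'].round(4),'q',s['q'].round(2))
                                                                                                                                      ^^^^^^^^^^^^^^^^^^
AttributeError: 'float' object has no attribute 'round'
```

```bash
sed -i "s/s\['opening'\].round(4)/round(s['opening'],4)/" h.py; python3 -c "
from h import *
where();snap('wrist','w1.png');p=camera_params('wrist');M=R.from_rotvec(p['rvec']).as_matrix();print(-M.T@p['tvec'],M.round(3))
go(.45,.13,.5,-90)"
```

```text
tcp [ 0.4489 -0.2817  0.4999] yaw -90.1 tilt [-0.0011 -0.0012] t 1.3 open 0.0928 q [-0.66 -0.08  1.53 -0.    1.69  0.92]
[ 0.52951494 -0.28183423  0.47957754] [[-0.002 -1.     0.002]
 [-0.958  0.002  0.288]
 [-0.288 -0.001 -0.958]]
slide [0.3, -411.7, -0.5] dr [0.0012, 0.0009, -0.0021] q6 0.92 t 1.35
```

View pics/w1.png

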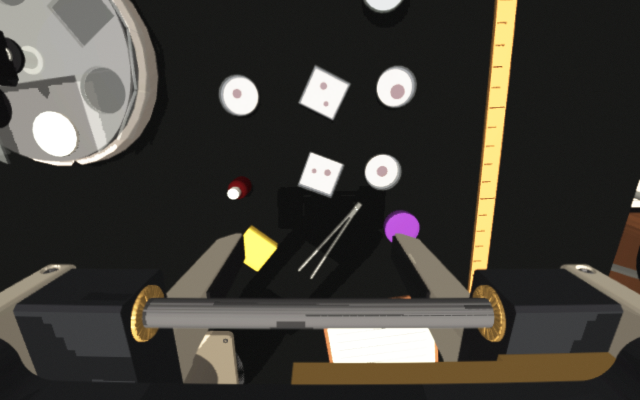

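The wrist view shows all five samples: dishes at (239,95), (397,87), (382,171) and boxes at (325,92), (321,174). The imager is at upper left. Next I look at the imager.

Emit:
servo_tool(increments=[{"slide":[-39,-392,0],"dr":[0.0012,0.0009,-0.002],"jaw":0.5},{"slide":[-39,-392,0],"dr":[0.0012,0.0009,-0.002],"jaw":0.5},{"slide":[-39,-392,0],"dr":[0.0012,0.0009,-0.002],"jaw":0.5},{"slide":[-39,-392,0],"dr":[0.0012,0.0009,-0.002],"jaw":0.5},{"slide":[-39,-392,0],"dr":[0.0012,0.0009,-0.002],"jaw":0.5},{"slide":[-39,-392,0],"dr":[0.0012,0.0009,-0.002],"jaw":0.5},{"slide":[-39,-392,0],"dr":[0.0012,0.0009,-0.002],"jaw":0.5},{"slide":[-39,-392,0],"dr":[0.0012,0.0009,-0.002],"jaw":0.5},{"slide":[-39,-392,0],"dr":[0.0012,0.0009,-0.002],"jaw":0.5},{"slide":[-39,-392,0],"dr":[0.0012,0.0009,-0.002],"jaw":0.5},{"slide":[-39,-392,0],"dr":[0.0012,0.0009,-0.002],"jaw":0.5},{"slide":[-39,-392,0],"dr":[0.0012,0.0009,-0.002],"jaw":0.5}])

```text
t: 2.55
tool_pos: [0.4111, 0.1099, 0.4999]
orientation: [3.141, -0.001, 0.002]
force: [0.1, 0.3, 0.4]
opening: 0.0465
gripper_force: 0.0
```

Run:
```python
from h import *
where();p,im,d=snap('wrist','w2.png')
# samples from w1
for f in ('w1.png','top0.png'):
  p,im,d=load(f);C=cloud(p,d)
  for x,y in [(.556,-.16),(.566,-.398),(.437,-.386),(.556,-.289),(.431,-.285)]:
    m=(np.hypot(C[...,0]-x,C[...,1]-y)<.055)&(d>0)&(im.min(-1)>110)
    n,l,st,c=cv2.connectedComponentsWithStats(m.astype(np.uint8));k=1+np.argmax(st[1:,4])
    vv,uu=np.where(l==k); P=np.array([pix(p,u,v,.02)[:2] for u,v in zip(uu,vv)])*1000
    r=cv2.minAreaRect(P.astype(np.float32)); e=cv2.minEnclosingCircle(P.astype(np.float32))
    print(f,len(P),P.mean(0).round(1),'rect',np.round(r[0],1),np.round(r[1],1),round(r[2],1),'circ',np.round(e[0],1),round(e[1],1),'z',np.median(C[l==k][:,2]).round(4))
```

```text
tcp [0.4111 0.1099 0.4999] yaw -90.05 tilt [ 0.001  -0.0008] t 2.55 open 0.0465 q [ 0.14 -0.37  1.78 -0.    1.73  1.71]
w1.png 1202 [ 557.1 -163.5] rect [ 556.5 -163.5] [56.2 57.2] 41.9 circ [ 556.6 -163.5] 29.0 z 0.0196
w1.png 1216 [ 568.9 -398.7] rect [ 569. -399.] [56.5 55.7] 3.1 circ [ 568.5 -398.6] 28.8 z 0.0197
w1.png 1082 [ 219.8 -832.8] rect [ 222.5 -832.7] [206.5  30.4] 59.4 circ [ 211.5 -826.2] 103.2 z 0.4123
w1.png 1555 [ 560.2 -291.6] rect [ 559.8 -291.7] [57.7 57.4] 64.1 circ [ 559.5 -291.5] 39.8 z 0.0197
w1.png 3789 [ 155.3 -309.4] rect [ 153.1 -307.5] [483.6  80.1] 85.2 circ [ 133.5 -305.8] 242.7 z 0.4149
top0.png 305 [ 554.6 -159.8] rect [ 554.7 -160.1] [55.2 57.2] 25.4 circ [ 554.9 -159.8] 29.1 z 0.0206
top0.png 306 [ 566.2 -396.8] rect [ 566.1 -396.7] [56.1 53.6] 88.8 circ [ 566.  -397.2] 29.2 z 0.0197
top0.png 318 [ 436.5 -384.8] rect [ 436.  -384.7] [54.7 55.5] 86.2 circ [ 436.7 -385. ] 29.2 z 0.0204
top0.png 398 [ 557.2 -288.9] rect [ 557.4 -288.8] [58.6 59.1] 64.0 circ [ 557.1 -289. ] 38.6 z 0.0202
top0.png 416 [ 432.1 -283.4] rect [ 432.1 -283.5] [58.6 59.2] 70.0 circ [ 432.3 -283.4] 38.8 z 0.0201
```

View pics/w2.png

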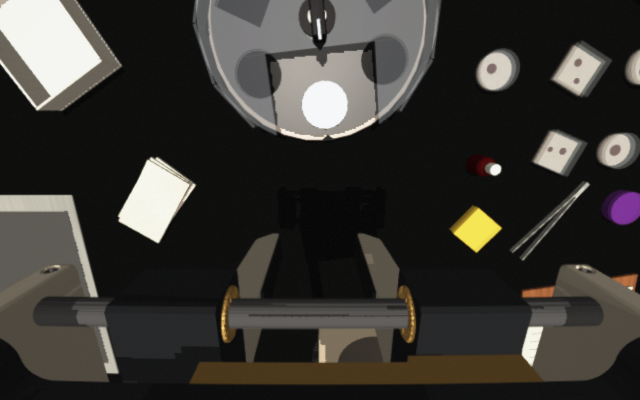

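Wrist view 2 shows the reference disc at (325,104), the cut-out edges around x 268–378 and the knob at (318,20). I'll centre over the imager to fit its pose.

Emit:
servo_tool(increments=[{"slide":[190,0,-50],"dr":[0,0,0],"jaw":0.5},{"slide":[190,0,-50],"dr":[0,0,0],"jaw":0.5},{"slide":[190,0,-50],"dr":[0,0,0],"jaw":0.5},{"slide":[190,0,-50],"dr":[0,0,0],"jaw":0.5},{"slide":[190,0,-50],"dr":[0,0,0],"jaw":0.5},{"slide":[190,0,-50],"dr":[0,0,0],"jaw":0.5},{"slide":[190,0,-50],"dr":[0,0,0],"jaw":0.5},{"slide":[190,0,-50],"dr":[0,0,0],"jaw":0.5},{"slide":[190,0,-50],"dr":[0,0,0],"jaw":0.5}])

```text
t: 3.5
tool_pos: [0.5995, 0.1118, 0.5517]
orientation: [3.141, 0.004, 0.005]
force: [0.1, 0.8, 1.2]
opening: 0.0463
gripper_force: 0.0
```

Run:
```python
from h import *
where();p,im,d=snap('wrist','w3.png')
c=im[0:250,160:480];cv2.imwrite('pics/w3c.png',cv2.resize(c,None,fx=2.4,fy=2.4,interpolation=cv2.INTER_CUBIC)[:,:,::-1])
```

```text
tcp [0.5995 0.1118 0.5517] yaw -89.87 tilt [ 0.0032 -0.0002] t 3.5 open 0.0463 q [ 0.1   0.15  1.21 -0.    1.79  1.67]
```

View pics/w3c.png

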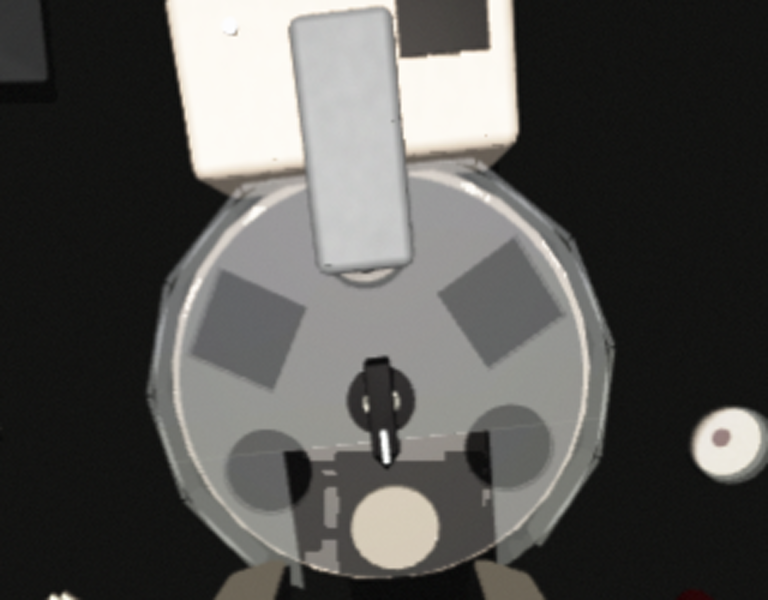

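The crop shows the reference at (395,527), round pockets at (509,447) and (268,470), squares at about (247,330) and (502,303), and the knob bar from (377,360) to (387,463). I'll fit the pose from these.

Run:
```python
from h import *
from scipy.optimize import least_squares
p,im,d=load('w3.png')
P=lambda u,v,z:pix(p,u/2.4+160-.3,v/2.4-.3,z)[:2]
# refine ref disc centroid
m=(im.min(-1)>150).astype(np.uint8);n,l,st,c=cv2.connectedComponentsWithStats(m)
k=l[int(527/2.4),int(395/2.4+160)];print(c[k],st[k]);ref=pix(p,*c[k],.06)[:2]
sl=[(220,269),(305,307),(273,389),(191,353)];sr=[(516,238),(563,315),(489,366),(439,294)]
for q in(sl,sr):
  e=np.array([P(*a,.055) for a in q]);print('sides',[np.linalg.norm(e[i]-e[i-1]).round(4) for i in range(4)],[np.degrees(np.arctan2(*(e[i]-e[i-1])[::-1])).round(1)for i in range(4)])
S=lambda q:np.mean([P(*a,.055) for a in q],0)
obs={0:ref,1:P(509,447,.052),5:P(268,470,.052),4:S(sl),2:S(sr)}
def f(a): return np.concatenate([a[:2]+.1*np.array([np.cos(a[2]+np.pi+k*np.pi/3),np.sin(a[2]+np.pi+k*np.pi/3)])-o for k,o in obs.items()])
r=least_squares(f,[.6,.1,0]);print(r.x,np.degrees(r.x[2]),(r.fun*1000).round(1));print({k:v.round(4) for k,v in obs.items()})
print('knob',P(377,360,.126),P(387,463,.126))
p,im,d=load('w2.png');m=(im.min(-1)>200).astype(np.uint8);n,l,st,c=cv2.connectedComponentsWithStats(m);k=l[104,325];print('w2 ref',pix(p,*c[k],.06),st[k])
p,im,d=load('top0.png');m=(im.min(-1)>200).astype(np.uint8);n,l,st,c=cv2.connectedComponentsWithStats(m);k=l[225,300];print('top ref',pix(p,*c[k],.06),st[k])
```

```text
[324.06574761 219.51431601] [307 203  35  34 943]
sides [np.float64(0.0597), np.float64(0.0607), np.float64(0.0601), np.float64(0.0603)] [np.float64(-22.9), np.float64(-113.7), np.float64(156.8), np.float64(65.9)]
sides [np.float64(0.0609), np.float64(0.0599), np.float64(0.0593), np.float64(0.0595)] [np.float64(-54.2), np.float64(-144.9), np.float64(125.4), np.float64(36.7)]
[0.6049441  0.11034522 0.10111204] 5.7932932947292874 [-0.3 -0.1 -0.1  0.2 -0.2 -0.2  0.4  0.6  0.3 -0.5]
{0: array([0.5057, 0.1004]), 1: array([0.5641, 0.019 ]), 5: array([0.5467, 0.1916]), 4: array([0.6456, 0.201 ]), 2: array([0.6632, 0.0297])}
knob [0.63383804 0.11303116] [0.57183639 0.10688846]
w2 ref [0.50564016 0.10030576 0.06      ] [ 302   81   46   48 1722]
top ref [0.50387413 0.10064366 0.06      ] [289 214  22  22 375]
```

```bash
python3 -c "
from h import *
go(.604,.1105,.28,-84.2)"
```

```text
slide [3.6, 1.3, 271.5] dr [0.0004, -0.003, -0.0989] q6 1.67 t 3.55
```

Emit:
servo_tool(increments=[{"slide":[3.6,1.3,50],"dr":[0.0004,-0.003,-0.0989],"jaw":0.5},{"slide":[3.6,1.3,100],"dr":[0.0004,-0.003,-0.0989],"jaw":0.5},{"slide":[3.6,1.3,150],"dr":[0.0004,-0.003,-0.0989],"jaw":0.5},{"slide":[3.6,1.3,200],"dr":[0.0004,-0.003,-0.0989],"jaw":0.5},{"slide":[3.6,1.3,240],"dr":[0.0004,-0.003,-0.0989],"jaw":0.5},{"slide":[3.6,1.3,271.5],"dr":[0.0004,-0.003,-0.0989],"jaw":0.5},{"slide":[3.6,1.3,271.5],"dr":[0.0004,-0.003,-0.0989],"jaw":0.5},{"slide":[3.6,1.3,271.5],"dr":[0.0004,-0.003,-0.0989],"jaw":0.5},{"slide":[3.6,1.3,271.5],"dr":[0.0004,-0.003,-0.0989],"jaw":1},{"slide":[3.6,1.3,271.5],"dr":[0.0004,-0.003,-0.0989],"jaw":1},{"slide":[3.6,1.3,271.5],"dr":[0.0004,-0.003,-0.0989],"jaw":1},{"slide":[3.6,1.3,271.5],"dr":[0.0004,-0.003,-0.0989],"jaw":1},{"slide":[3.6,1.3,271.5],"dr":[0.0004,-0.003,-0.0989],"jaw":1},{"slide":[3.6,1.3,271.5],"dr":[0.0004,-0.003,-0.0989],"jaw":1},{"slide":[3.6,1.3,271.5],"dr":[0.0004,-0.003,-0.0989],"jaw":1}], force=20)

```text
t: 5.05
tool_pos: [0.6051, 0.1108, 0.2803]
orientation: [-3.137, -0.159, -0.0]
force: [-1.6, 2.3, 5.7]
opening: 0.0201
gripper_force: 20.0
```

```bash
python3 -c "
from h import *
where();s=read_state();print(s['force'],s['wrist_torque'],s['gripper_force']);go(.604,.1105,.28,-84.2)"
```

```text
tcp [0.6051 0.1108 0.2803] yaw -84.2 tilt [0.0003 0.0005] t 5.05 open 0.0201 q [0.1  0.26 1.57 0.   1.31 1.57]
[-1.61293982  2.26887143  5.6623183 ] [ 0.33916122  0.09801147 -0.08711263] 20.001171827316284
slide [-1.1, 0.2, 0.3] dr [-0.0005, -0.0003, -0.0] q6 1.57 t 5.05
```

Emit:
servo_tool(increments=[{"slide":[0,0,0],"dr":[0,0,0],"jaw":1},{"slide":[0,0,0],"dr":[0,0,0],"jaw":1},{"slide":[0,0,0],"dr":[0,0,-0.14],"jaw":1},{"slide":[0,0,0],"dr":[0,0,-0.28],"jaw":1},{"slide":[0,0,0],"dr":[0,0,-0.42],"jaw":1},{"slide":[0,0,0],"dr":[0,0,-0.56],"jaw":1},{"slide":[0,0,0],"dr":[0,0,-0.7],"jaw":1},{"slide":[0,0,0],"dr":[0,0,-0.84],"jaw":1},{"slide":[0,0,0],"dr":[0,0,-0.98],"jaw":1},{"slide":[0,0,0],"dr":[0,0,-1.12],"jaw":1},{"slide":[0,0,0],"dr":[0,0,-1.26],"jaw":1},{"slide":[0,0,0],"dr":[0,0,-1.4],"jaw":1},{"slide":[0,0,0],"dr":[0,0,-1.54],"jaw":1},{"slide":[0,0,0],"dr":[0,0,-1.68],"jaw":1},{"slide":[0,0,0],"dr":[0,0,-1.82],"jaw":1},{"slide":[0,0,0],"dr":[0,0,-1.96],"jaw":1},{"slide":[0,0,0],"dr":[0,0,-2.094],"jaw":1},{"slide":[0,0,0],"dr":[0,0,-2.094],"jaw":1},{"slide":[0,0,0],"dr":[0,0,-2.094],"jaw":1},{"slide":[0,0,0],"dr":[0,0,-2.094],"jaw":1}], force=60)

```text
t: 7.05
tool_pos: [0.6038, 0.1116, 0.2802]
orientation: [-1.429, -2.793, 0.001]
force: [-12.2, 5.2, 14.4]
opening: 0.0184
gripper_force: 60.0
```

```bash
python3 -c "
from h import *
where();s=read_state();print(s['force'],s['wrist_torque'],s['gripper_force'])"
```

```text
tcp [0.6038 0.1116 0.2802] yaw 35.81 tilt [-0.0044  0.0016] t 7.05 open 0.0184 q [ 0.1   0.26  1.58  0.    1.31 -0.53]
[-12.17121078   5.18413698  14.37030228] [ 0.89260875  2.0805969  -0.04894624] 60.011491547338665
```

```bash
python3 -c "
from h import *
go(.432,-.284,.40,-110)"
```

```text
slide [-219.8, -371.1, -119.7] dr [-0.0059, 0.0018, 2.5449] q6 -0.53 t 7.05
```

Emit:
servo_tool(increments=[{"slide":[0,0,0],"dr":[0,0,0],"jaw":0.5},{"slide":[0,0,0],"dr":[0,0,0],"jaw":0.5},{"slide":[0,0,0],"dr":[0,0,0],"jaw":0.5},{"slide":[0,0,-50],"dr":[0,0,0],"jaw":0.5},{"slide":[0,0,-100],"dr":[0,0,0],"jaw":0.3},{"slide":[-22,-37,-120],"dr":[-0.0059,0.0018,0.15],"jaw":0.14},{"slide":[-44,-74,-120],"dr":[-0.0059,0.0018,0.3],"jaw":0.14},{"slide":[-66,-111,-120],"dr":[-0.0059,0.0018,0.45],"jaw":0.14},{"slide":[-88,-148,-120],"dr":[-0.0059,0.0018,0.6],"jaw":0.14},{"slide":[-110,-185,-120],"dr":[-0.0059,0.0018,0.75],"jaw":0.14},{"slide":[-132,-222,-120],"dr":[-0.0059,0.0018,0.9],"jaw":0.14},{"slide":[-154,-260,-120],"dr":[-0.0059,0.0018,1.05],"jaw":0.14},{"slide":[-176,-297,-120],"dr":[-0.0059,0.0018,1.2],"jaw":0.14},{"slide":[-198,-334,-120],"dr":[-0.0059,0.0018,1.35],"jaw":0.14},{"slide":[-219.8,-371.1,-120],"dr":[-0.0059,0.0018,1.5],"jaw":0.14},{"slide":[-219.8,-371.1,-120],"dr":[-0.0059,0.0018,1.65],"jaw":0.14},{"slide":[-219.8,-371.1,-120],"dr":[-0.0059,0.0018,1.8],"jaw":0.14},{"slide":[-219.8,-371.1,-120],"dr":[-0.0059,0.0018,1.95],"jaw":0.14},{"slide":[-219.8,-371.1,-120],"dr":[-0.0059,0.0018,2.1],"jaw":0.14},{"slide":[-219.8,-371.1,-120],"dr":[-0.0059,0.0018,2.25],"jaw":0.14}], force=60)

```text
t: 9.05
tool_pos: [0.432, -0.2851, 0.399]
orientation: [3.139, -0.097, 0.004]
force: [-0.5, -0.0, 0.5]
opening: 0.08
gripper_force: 0.0
```

```bash
python3 -c "
from h import *
where();go(.432,-.284,.40,-110)"
```

```text
tcp [ 0.432  -0.2851  0.399 ] yaw -93.53 tilt [ 0.0027 -0.0013] t 9.05 open 0.08 q [-0.68 -0.09  1.72  0.    1.51  0.95]
slide [-0.1, -1.1, -1.0] dr [0.0007, -0.003, 0.2874] q6 0.95 t 9.05
```

Emit:
servo_tool(increments=[{"slide":[0,-1,-1],"dr":[0,-0.003,0.144],"jaw":0.14},{"slide":[0,-1,-1],"dr":[0,-0.003,0.2874],"jaw":0.14},{"slide":[0,-1,-1],"dr":[0,-0.003,0.2874],"jaw":0.14},{"slide":[0,-1,-1],"dr":[0,-0.003,0.2874],"jaw":0.14}])

```text
t: 9.45
tool_pos: [0.4322, -0.2839, 0.4001]
orientation: [3.096, -0.529, -0.0]
force: [0.5, 0.7, 0.1]
opening: 0.0798
gripper_force: 0.0
```

```bash
cat >> h.py <<'E'
def find(p,im,d,x,y,z=.02,R0=.06,dz=.015):
    C=cloud(p,d)
    m=(np.hypot(C[...,0]-x,C[...,1]-y)<R0)&(abs(C[...,2]-z)<dz)&(im.min(-1)>100)&(im.max(-1).astype(int)-im.min(-1)<60)
    n,l,st,c=cv2.connectedComponentsWithStats(m.astype(np.uint8)); k=1+np.argmax(st[1:,4])
    cs,_=cv2.findContours((l==k).astype(np.uint8),cv2.RETR_EXTERNAL,cv2.CHAIN_APPROX_NONE)
    P=np.array([pix(p,u,v,z)[:2] for u,v in cs[0][:,0]])*1000
    h=cv2.convexHull(P.astype(np.float32));M=cv2.moments(h);r=cv2.minAreaRect(h);e=cv2.minEnclosingCircle(h)
    print('find area',st[k,4],'cen',round(M['m10']/M['m00'],1),round(M['m01']/M['m00'],1),'rect',np.round(r[0],1),np.round(r[1],1),'ang',round(r[2],1),'circ',np.round(e[0],1),round(e[1],1),'z',np.median(C[l==k][:,2]).round(4))
    return np.array([M['m10'],M['m01']])/M['m00']/1000
E
python3 - <<'E'
from h import *
where();p,im,d=snap('wrist','w4.png');find(p,im,d,.432,-.284)
E
```

```text
tcp [ 0.4322 -0.2839  0.4001] yaw -109.37 tilt [-0.0001 -0.0006] t 9.45 open 0.0798 q [-0.68 -0.09  1.72 -0.    1.51  1.23]
find area 2014 cen 435.0 -287.1 rect [ 435.  -287.3] [57.1 58.3] ang 69.5 circ [ 435.3 -286.8] 39.2 z 0.0196
```

View pics/w4.png

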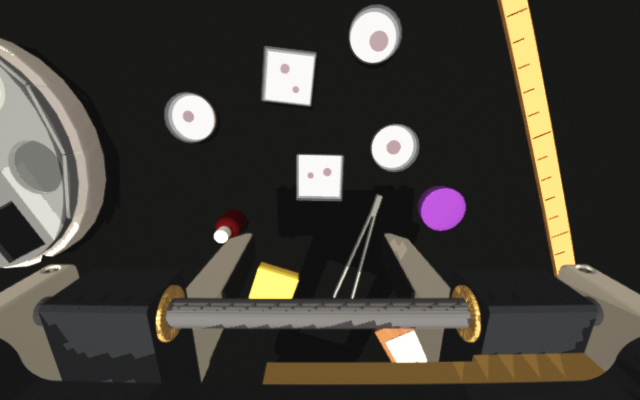

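Box A is at (320,177), centred between the fingers, with clearance around it. I'm grasping it.

```bash
python3 -c "
from h import *
go(.435,-.287,.195,-110.5)"
```

```text
slide [3.7, 1.9, 205.1] dr [0.0006, -0.0001, 0.0194] q6 1.23 t 9.5
```

Emit:
servo_tool(increments=[{"slide":[3.7,1.9,50],"dr":[0.0006,0,0.0194],"jaw":0.14},{"slide":[3.7,1.9,100],"dr":[0.0006,0,0.0194],"jaw":0.14},{"slide":[3.7,1.9,145],"dr":[0.0006,0,0.0194],"jaw":0.14},{"slide":[3.7,1.9,180],"dr":[0.0006,0,0.0194],"jaw":0.14},{"slide":[3.7,1.9,205],"dr":[0.0006,0,0.0194],"jaw":0.14},{"slide":[3.7,1.9,205],"dr":[0.0006,0,0.0194],"jaw":0.14},{"slide":[3.7,1.9,205],"dr":[0.0006,0,0.0194],"jaw":0.3},{"slide":[3.7,1.9,205],"dr":[0.0006,0,0.0194],"jaw":0.5},{"slide":[3.7,1.9,205],"dr":[0.0006,0,0.0194],"jaw":0.5},{"slide":[3.7,1.9,205],"dr":[0.0006,0,0.0194],"jaw":0.5},{"slide":[3.7,1.9,205],"dr":[0.0006,0,0.0194],"jaw":0.5},{"slide":[3.7,1.9,185],"dr":[0.0006,0,0.0194],"jaw":0.5},{"slide":[3.7,1.9,145],"dr":[0.0006,0,0.0194],"jaw":0.5},{"slide":[3.7,1.9,95],"dr":[0.0006,0,0.0194],"jaw":0.5},{"slide":[3.7,1.9,45],"dr":[0.0006,0,0.0194],"jaw":0.5},{"slide":[3.7,1.9,5],"dr":[0.0006,0,0.0194],"jaw":0.5},{"slide":[3.7,1.9,5],"dr":[0.0006,0,0.0194],"jaw":0.5}], force=20)

```text
t: 11.2
tool_pos: [0.4363, -0.2877, 0.4038]
orientation: [3.084, -0.563, 0.019]
force: [-0.8, -0.1, 0.7]
opening: 0.0598
gripper_force: 20.0
```

Run:
```python
from h import *
where();s=read_state();print(s['force'],s['gripper_force']);p,im,d=snap('wrist','w5.png')
C=cloud(p,d);r=R.from_rotvec(s['orientation']);T=r.inv().apply((C.reshape(-1,3)-s['tool_pos'])).reshape(C.shape)
m=(d>0)&(abs(T[...,0])<.05)&(abs(T[...,1])<.045)&(T[...,2]>.16)&(T[...,2]<.21)&(im.min(-1)>110)
vv,uu=np.where(m);print(m.sum(),uu.min(),uu.max(),vv.min(),vv.max(),np.percentile(T[m],[2,50,98],axis=0).round(4))
c=im[170:330,220:420];cv2.imwrite('pics/w5c.png',cv2.resize(c,None,fx=3,fy=3)[:,:,::-1])
go(.5055,.1003,.35,-84.2)
```

```text
tcp [ 0.4363 -0.2877  0.4038] yaw -110.71 tilt [ 0.0106 -0.0084] t 11.2 open 0.0598 q [-0.68 -0.09  1.71  0.    1.5   1.25]
[-0.80518562 -0.13364921  0.66194856] 19.999834299087524
7914 270 385 208 298 [[-0.0276 -0.0271  0.1765]
 [ 0.0027 -0.0006  0.1778]
 [ 0.0264  0.0269  0.1829]]
slide [-72.3, -387.4, 48.4] dr [0.0046, -0.0077, -0.4627] q6 1.25 t 11.25
```

View pics/w5c.png

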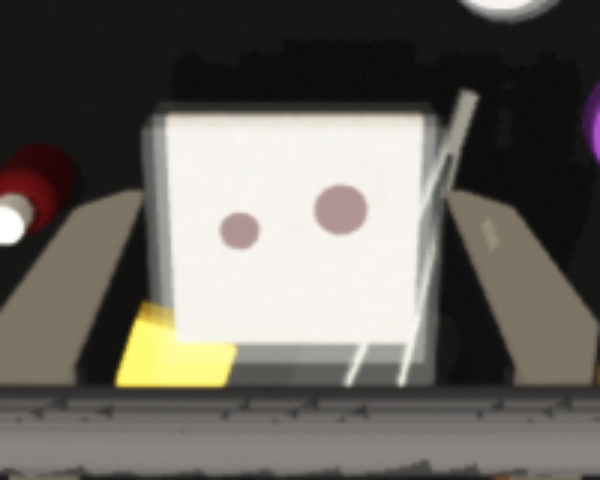

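Box A is held squarely, seen at crop (150–440, 110–350), with an offset of only (-0.6, 0) mm. Next I check the pocket at the opening.

```bash
python3 -c "
from h import *
go(.41,.0903,.42,-84.2)"
```

```text
slide [-157.5, -344.1, -22.2] dr [0.0046, -0.0077, -0.4627] q6 1.25 t 11.25
```

Emit:
servo_tool(increments=[{"slide":[-16,-34,-20],"dr":[0.0046,-0.0077,-0.12],"jaw":0.5},{"slide":[-35,-77,-20],"dr":[0.0046,-0.0077,-0.24],"jaw":0.5},{"slide":[-54,-119,-20],"dr":[0.0046,-0.0077,-0.36],"jaw":0.5},{"slide":[-73,-161,-20],"dr":[0.0046,-0.0077,-0.4627],"jaw":0.5},{"slide":[-92,-203,-20],"dr":[0.0046,-0.0077,-0.4627],"jaw":0.5},{"slide":[-111,-244,-20],"dr":[0.0046,-0.0077,-0.4627],"jaw":0.5},{"slide":[-130,-285,-20],"dr":[0.0046,-0.0077,-0.4627],"jaw":0.5},{"slide":[-148,-322,-20],"dr":[0.0046,-0.0077,-0.4627],"jaw":0.5},{"slide":[-157,-344,-20],"dr":[0.0046,-0.0077,-0.4627],"jaw":0.5},{"slide":[-157,-344,-20],"dr":[0.0046,-0.0077,-0.4627],"jaw":0.5},{"slide":[-157,-344,-20],"dr":[0.0046,-0.0077,-0.4627],"jaw":0.5},{"slide":[-157,-344,-20],"dr":[0.0046,-0.0077,-0.4627],"jaw":0.5}])

```text
t: 12.45
tool_pos: [0.4099, 0.0898, 0.4145]
orientation: [-3.132, -0.157, 0.012]
force: [-0.1, 0.6, 0.0]
opening: 0.0597
gripper_force: 20.0
```

```bash
cat >> h.py <<'E'
def inhand(p,im,d,s):
    C=cloud(p,d);r=R.from_rotvec(s['orientation']);T=r.inv().apply((C.reshape(-1,3)-s['tool_pos'])).reshape(C.shape)
    m=(d>0)&(abs(T[...,0])<.05)&(abs(T[...,1])<.045)&(T[...,2]>.16)&(T[...,2]<.21)&(im.min(-1)>110)
    q=np.percentile(T[m],[2,50,98],axis=0)*1000
    print('inhand n',m.sum(),'mid x,y',((q[0]+q[2])/2)[:2].round(1),'z top',q[1,2].round(1),'opening',round(s['opening'],4))
E
python3 - <<'E'
from h import *
where();s=read_state();p,im,d=snap('wrist','w6.png');inhand(p,im,d,s)
c=im[0:200,200:440];cv2.imwrite('pics/w6c.png',cv2.resize(c,None,fx=3,fy=3,interpolation=cv2.INTER_CUBIC)[:,:,::-1])
go(.5054,.1002,.35,-84.2)
E
```

```text
tcp [0.4099 0.0898 0.4145] yaw -84.25 tilt [-0.0079  0.0049] t 12.45 open 0.0597 q [ 0.09 -0.38  1.94  0.01  1.59  1.56]
inhand n 7512 mid x,y [ 1. -0.] z top 177.8 opening 0.0597
slide [96.5, -0.7, 64.0] dr [-0.0058, 0.0069, -0.0015] q6 1.56 t 12.5
```

View pics/w6c.png

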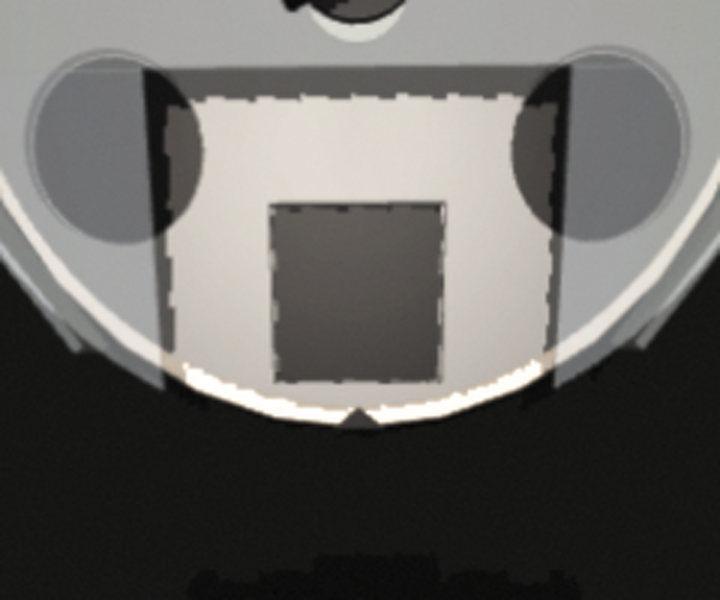

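The crop shows the square pocket at the opening with corners (269,202), (445,202), (442,382), (276,382), well aligned.

```bash
cat >> h.py <<'E'
def inhand2(p,im,s,ztool=.1775):
    # white top outline on plane at tool depth ztool, tool coords
    r=R.from_rotvec(s['orientation']);zt=s['tool_pos'][2]-ztool
    m=np.zeros(im.shape[:2],np.uint8);m[190:303,240:410]=(im[190:303,240:410].min(-1)>150)
    n,l,st,c=cv2.connectedComponentsWithStats(m);k=1+np.argmax(st[1:,4])
    cs,_=cv2.findContours((l==k).astype(np.uint8),cv2.RETR_EXTERNAL,cv2.CHAIN_APPROX_NONE)
    P=np.array([r.inv().apply(pix(p,u,v,zt)-s['tool_pos'])[:2] for u,v in cs[0][:,0]])*1000
    h=cv2.convexHull(P.astype(np.float32));q=cv2.minAreaRect(h);e=cv2.minEnclosingCircle(h);M=cv2.moments(h)
    print('inhand2 area',st[k,4],'cen',round(M['m10']/M['m00'],1),round(M['m01']/M['m00'],1),'rect',np.round(q[0],1),np.round(q[1],1),round(q[2],1),'circ',np.round(e[0],1),round(e[1],1))
E
python3 - <<'E'
from h import *
p,im,d=load('w6.png');s=read_state();inhand2(p,im,s)
e=np.array([pix(p,u/3+200-.33,v/3-.33,.055)[:2] for u,v in [(269,202),(445,202),(442,382),(276,382)]]);print(e.round(4),e.mean(0))
print([np.linalg.norm(e[i]-e[i-1]).round(4) for i in range(4)])
where();go(.5054,.1002,.35,-84.2)
E
```

```text
inhand2 area 6439 cen 2.1 -0.5 rect [ 2.2 -0.4] [53.  52.5] 89.7 circ [ 2.5 -0.9] 35.9
[[0.5332 0.135 ]
 [0.5395 0.0719]
 [0.4767 0.0649]
 [0.4704 0.1278]] [0.50493889 0.09989682]
[np.float64(0.0632), np.float64(0.0634), np.float64(0.0632), np.float64(0.0632)]
tcp [0.41   0.0896 0.4147] yaw -84.29 tilt [-0.0075  0.005 ] t 12.5 open 0.0598 q [ 0.09 -0.38  1.94  0.01  1.59  1.56]
slide [96.5, -0.7, 64.0] dr [-0.0058, 0.0069, -0.0015] q6 1.56 t 12.5
```

Run:
```python
from h import *
for f in('w5.png','w6.png'):
    p,im,d=load(f)
    m=np.zeros(im.shape[:2],np.uint8);m[190:303,240:410]=(im[190:303,240:410].min(-1)>150)
    n,l,st,c=cv2.connectedComponentsWithStats(m);k=1+np.argmax(st[1:,4]);print(f,st[k],c[k])
    M=R.from_rotvec(p['rvec']).as_matrix();o=-M.T@p['tvec'];print(o)
p,im,d=load('w6.png')
cv2.imwrite('pics/w6d.png',cv2.resize(im[170:330,220:420],None,fx=3,fy=3)[:,:,::-1])
p,im,d=load('w6.png');s=read_state();r=R.from_rotvec(s['orientation']);M=R.from_rotvec(p['rvec']).as_matrix();o=-M.T@p['tvec']
print('cam in tool',r.inv().apply(o-s['tool_pos']),(M@r.as_matrix()).round(3))
```

```text
w5.png [ 272  209   97   90 6886] [318.23395295 248.56259076]
[ 0.51199047 -0.31623972  0.38444799]
w6.png [ 274  209   88   80 6439] [317.06150023 247.45814567]
[0.48999623 0.09800339 0.39351812]
cam in tool [ 0.080604   -0.00030508  0.02060022] [[ 0.001  1.    -0.001]
 [-0.958  0.    -0.288]
 [-0.288  0.001  0.958]]
```

View pics/w6d.png

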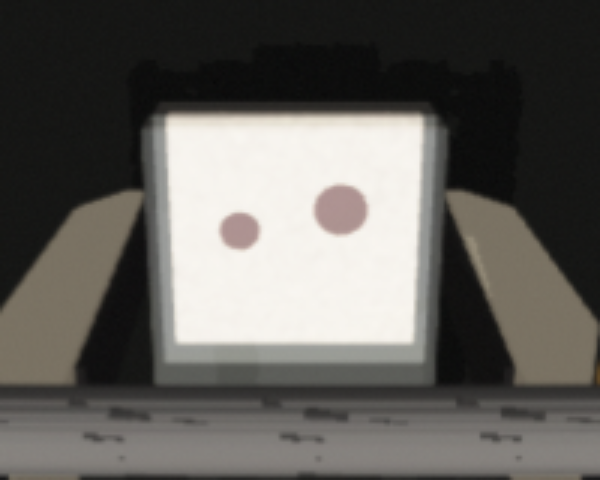

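Run:
```python
from h import *
p,im,d=load('w6.png');s=read_state();r=R.from_rotvec(s['orientation'])
def tp(u,v,zt):
    M=R.from_rotvec(p['rvec']).as_matrix();a=r.inv().apply(M.T@ray(p,220+u/3-.33,170+v/3-.33));o=np.array([.0806,-.0003,.0206]);return ((o+a*(zt-o[2])/a[2])*1000)[:2].round(1)
for z in(.1755,.1775,.1795,.196):
  print(z,[tp(u,v,z).tolist() for u,v in [(142,125),(448,125),(160,103),(157,383),(430,383),(166,112),(424,112),(176,343),(414,343),(165,363)]])
C=cloud(p,d);T=r.inv().apply((C.reshape(-1,3)-s['tool_pos'])).reshape(C.shape)
for v in list(range(198,216,2))+list(range(278,300,2)): print(v,d[v,320].round(4),(T[v,320]*1000).round(1),im[v,320])
```

```text
0.1755 [[27.6, -29.0], [27.6, 28.9], [32.0, -25.4], [-29.4, -28.8], [-29.3, 28.2], [30.2, -24.4], [30.2, 24.3], [-19.7, -24.5], [-19.7, 24.5], [-24.5, -26.9]]
0.1775 [[26.9, -29.4], [26.9, 29.3], [31.3, -25.7], [-30.8, -29.2], [-30.8, 28.6], [29.5, -24.7], [29.5, 24.6], [-21.0, -24.8], [-21.0, 24.8], [-25.9, -27.3]]
0.1795 [[26.2, -29.8], [26.2, 29.7], [30.7, -26.1], [-32.2, -29.6], [-32.2, 28.9], [28.9, -25.0], [28.9, 24.9], [-22.3, -25.1], [-22.3, 25.1], [-27.2, -27.6]]
0.196 [[20.6, -32.8], [20.6, 32.8], [25.5, -28.7], [-43.9, -32.6], [-43.9, 32.0], [23.5, -27.5], [23.5, 27.5], [-33.0, -27.7], [-33.0, 27.7], [-38.4, -30.5]]
198 0.4108 [-34.3   3.2 415. ] [12 12 12]
200 0.4108 [-37.    3.2 414.2] [13 13 12]
202 0.4119 [-40.    3.2 414.4] [14 14 14]
204 0.1847 [ 25.3   1.3 196.9] [41 39 38]
206 0.1807 [ 25.3   1.2 192.7] [54 50 46]
208 0.1746 [ 26.    1.2 186.5] [163 154 143]
210 0.169 [ 26.6   1.1 180.8] [230 224 210]
212 0.1678 [ 25.9   1.1 179.4] [241 236 228]
214 0.166 [ 25.4   1.1 177.3] [245 241 236]
278 0.1789 [-17.1   1.2 178. ] [245 242 236]
280 0.1799 [-18.8   1.2 178.6] [245 242 237]
282 0.1796 [-19.9   1.2 178. ] [245 242 236]
284 0.1808 [-21.8   1.3 178.7] [205 202 193]
286 0.1797 [-22.3   1.2 177.3] [155 156 152]
288 0.1804 [-23.9   1.3 177.5] [154 155 149]
290 0.1809 [-25.4   1.3 177.6] [142 144 139]
292 0.1815 [-27.    1.3 177.8] [94 94 90]
294 0.1824 [-28.7   1.3 178.2] [93 94 90]
296 0.1818 [-29.6   1.3 177.4] [93 94 90]
298 0.1832 [-31.7   1.3 178.1] [69 69 66]
```

Important: the paper lies near the box floor, so a white-blob fit on the top plane is biased about 4 mm. The in-hand box centre is at tool x of about -4.1, and I place using that.

```bash
python3 -c "
from h import *
go(.5092,.1004,.30,-84.2)"
```

```text
slide [100.6, -0.2, 114.0] dr [-0.0058, 0.0069, -0.0015] q6 1.56 t 12.5
```

Emit:
servo_tool(increments=[{"slide":[35,0,30],"dr":[-0.0058,0.0069,0],"jaw":0.5},{"slide":[70,0,60],"dr":[-0.0058,0.0069,-0.0015],"jaw":0.5},{"slide":[100,-0.2,95],"dr":[-0.0058,0.0069,-0.0015],"jaw":0.5},{"slide":[100.6,-0.2,114],"dr":[-0.0058,0.0069,-0.0015],"jaw":0.5},{"slide":[100.6,-0.2,114],"dr":[-0.0058,0.0069,-0.0015],"jaw":0.5},{"slide":[100.6,-0.2,114],"dr":[-0.0058,0.0069,-0.0015],"jaw":0.5},{"slide":[100.6,-0.2,114],"dr":[-0.0058,0.0069,-0.0015],"jaw":0.5}])

```text
t: 13.2
tool_pos: [0.5097, 0.101, 0.3026]
orientation: [-3.137, -0.16, -0.006]
force: [-0.3, 0.4, -0.1]
opening: 0.0598
gripper_force: 20.0
```

```bash
python3 -c "
from h import *
where();go(.5092,.1004,.247,-84.2)"
```

```text
tcp [0.5097 0.101  0.3026] yaw -84.17 tilt [0.0037 0.0006] t 13.2 open 0.0598 q [ 0.1  -0.02  1.83  0.    1.32  1.57]
slide [-0.7, 0.5, 55.6] dr [-0.0002, -0.0038, 0.0005] q6 1.57 t 13.2
```

Emit:
servo_tool(increments=[{"slide":[-0.7,0.5,20],"dr":[0,-0.0038,0],"jaw":0.5},{"slide":[-0.7,0.5,35],"dr":[0,-0.0038,0],"jaw":0.5},{"slide":[-0.7,0.5,45],"dr":[0,-0.0038,0],"jaw":0.5},{"slide":[-0.7,0.5,50],"dr":[0,-0.0038,0],"jaw":0.5},{"slide":[-0.7,0.5,53],"dr":[0,-0.0038,0],"jaw":0.5},{"slide":[-0.7,0.5,55.6],"dr":[0,-0.0038,0],"jaw":0.5},{"slide":[-0.7,0.5,55.6],"dr":[0,-0.0038,0],"jaw":0.5},{"slide":[-0.7,0.5,55.6],"dr":[0,-0.0038,0],"jaw":0.5}])

```text
t: 14.0
tool_pos: [0.5089, 0.101, 0.2454]
orientation: [-3.137, -0.161, 0.003]
force: [0.2, -0.3, -0.4]
opening: 0.0599
gripper_force: 20.0
```

```bash
python3 -c "
from h import *
where();s=read_state();print(s['force'],s['wrist_torque']);p,im,d=snap('wrist','w7.png')
m=np.zeros(im.shape[:2],np.uint8);m[190:303,240:410]=(im[190:303,240:410].min(-1)>190)
n,l,st,c=cv2.connectedComponentsWithStats(m);k=1+np.argmax(st[1:,4]);print(st[k],c[k])
go(.5092,.1004,.245,-84.2)"
```

```text
tcp [0.5089 0.101  0.2454] yaw -84.12 tilt [-0.0022  0.0001] t 14.0 open 0.0599 q [0.1  0.05 1.87 0.   1.22 1.57]
[ 0.21482936 -0.29184123 -0.43402566] [ 0.00635301 -0.00087177  0.02817926]
[ 275  209   86   75 5827] [317.53818431 245.72438648]
slide [0.3, 0.6, 0.4] dr [-0.0003, 0.0022, 0.0013] q6 1.57 t 14.05
```

Emit:
servo_tool(increments=[{"slide":[0.3,0.6,1],"dr":[0,0.002,0],"jaw":0.5},{"slide":[0.3,0.6,1],"dr":[0,0.002,0],"jaw":0.3},{"slide":[0.3,0.6,1],"dr":[0,0.002,0],"jaw":0.24},{"slide":[0.3,0.6,1],"dr":[0,0.002,0],"jaw":0.24},{"slide":[0.3,0.6,1],"dr":[0,0.002,0],"jaw":0.24},{"slide":[0.3,0.6,-10],"dr":[0,0.002,0],"jaw":0.24},{"slide":[0.3,0.6,-40],"dr":[0,0.002,0],"jaw":0.24},{"slide":[0.3,0.6,-85],"dr":[0,0.002,0],"jaw":0.24},{"slide":[0.3,0.6,-130],"dr":[0,0.002,0],"jaw":0.3},{"slide":[0.3,0.6,-155],"dr":[0,0.002,0],"jaw":0.5},{"slide":[0.3,0.6,-155],"dr":[0,0.002,0],"jaw":0.5},{"slide":[0.3,0.6,-155],"dr":[0,0.002,0],"jaw":0.5}])

```text
t: 15.25
tool_pos: [0.5095, 0.1003, 0.4009]
orientation: [-3.137, -0.161, -0.001]
force: [-0.2, -0.4, -1.1]
opening: 0.0482
gripper_force: 0.0
```

Run:
```python
from h import *
where();p,im,d=snap('wrist','w8.png');C=cloud(p,d)
find(p,im,d,.505,.1,.05,.055,.03)
m=(abs((C[...,0]-.505))<.02)&(abs(C[...,1]-.1)<.02)&(d>0);vv,uu=np.where(m);print(m.sum())
A=np.c_[C[m][:,:2]-[.505,.1],np.ones(m.sum())];print('plane',np.linalg.lstsq(A,C[m][:,2],rcond=None)[0])
cv2.imwrite('pics/w8c.png',cv2.resize(im[60:300,200:440],None,fx=2.4,fy=2.4)[:,:,::-1])
go(.6045,.1105,.28,35.8)
```

```text
tcp [0.5095 0.1003 0.4009] yaw -84.13 tilt [0.0008 0.0004] t 15.25 open 0.0482 q [ 0.1  -0.09  1.72  0.    1.51  1.56]
find area 5116 cen 512.2 101.4 rect [514.7 101.2] [ 88.9 110.9] ang 5.9 circ [504.1 100.1] 55.8 z 0.0664
1216
plane [0.00154993 0.00176212 0.06764229]
slide [96.1, -0.3, 119.3] dr [-0.002, 0.0007, -2.0931] q6 1.56 t 15.3
```

View pics/w8c.png

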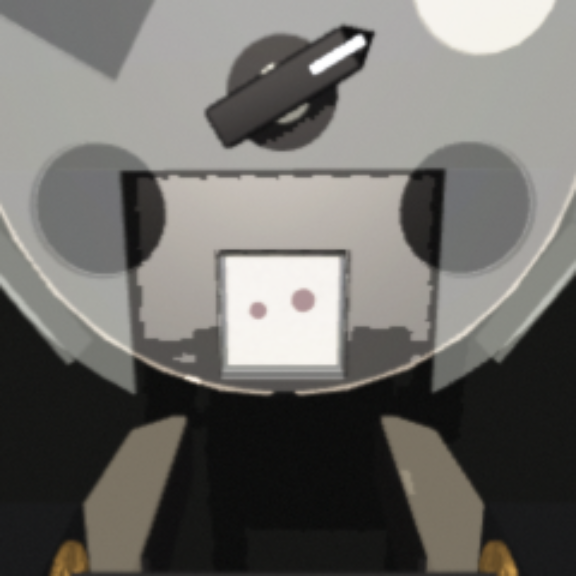

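The box is seated flat at crop (285,312), with its top at z 67.6 mm against 68 expected. The knob nose points to station 0 as expected. Next turn is -60°, to bring station 5 to the front.

Emit:
servo_tool(increments=[{"slide":[10,0,0],"dr":[-0.002,0,-0.15],"jaw":0.5},{"slide":[20,0,0],"dr":[-0.002,0,-0.3],"jaw":0.5},{"slide":[30,0,0],"dr":[-0.002,0,-0.45],"jaw":0.5},{"slide":[40,0,0],"dr":[-0.002,0,-0.6],"jaw":0.5},{"slide":[50,0,0],"dr":[-0.002,0,-0.75],"jaw":0.5},{"slide":[60,0,0],"dr":[-0.002,0,-0.9],"jaw":0.5},{"slide":[70,0,0],"dr":[-0.002,0,-1.05],"jaw":0.5},{"slide":[80,0,0],"dr":[-0.002,0,-1.2],"jaw":0.5},{"slide":[95.7,-0.2,0],"dr":[-0.002,0,-1.35],"jaw":0.5},{"slide":[95.7,-0.2,0],"dr":[-0.002,0,-1.5],"jaw":0.5},{"slide":[95.7,-0.2,0],"dr":[-0.002,0,-1.65],"jaw":0.5},{"slide":[95.7,-0.2,0],"dr":[-0.002,0,-1.8],"jaw":0.5},{"slide":[95.7,-0.2,0],"dr":[-0.002,0,-1.95],"jaw":0.5},{"slide":[95.7,-0.2,0],"dr":[-0.002,0,-2.093],"jaw":0.5},{"slide":[95.7,-0.2,40],"dr":[-0.002,0,-2.093],"jaw":0.5},{"slide":[95.7,-0.2,80],"dr":[-0.002,0,-2.093],"jaw":0.5},{"slide":[95.7,-0.2,105],"dr":[-0.002,0,-2.093],"jaw":0.5},{"slide":[95.7,-0.2,120],"dr":[-0.002,0,-2.093],"jaw":0.5},{"slide":[95.7,-0.2,120],"dr":[-0.002,0,-2.093],"jaw":0.5},{"slide":[95.7,-0.2,120],"dr":[-0.002,0,-2.093],"jaw":0.5}])

```text
t: 17.3
tool_pos: [0.6047, 0.1104, 0.2802]
orientation: [1.431, 2.796, -0.0]
force: [0.5, 0.5, 0.4]
opening: 0.0467
gripper_force: 0.0
```

```bash
python3 -c "
from h import *
where();go(.6045,.1105,.28,35.8)
p,im,d=load('w1.png')
for x,y in [(.552,-.16),(.564,-.395),(.437,-.385),(.556,-.289)]: find(p,im,d,x,y,.004,.05,.03)
p,im,d=load('top0.png')
for x,y in [(.552,-.16),(.564,-.395),(.437,-.385),(.556,-.289)]: find(p,im,d,x,y,.004,.05,.03)
"
```

```text
tcp [0.6047 0.1104 0.2802] yaw 35.79 tilt [ 0.0003 -0.0005] t 17.3 open 0.0467 q [ 0.1   0.26  1.58 -0.    1.31 -0.53]
slide [0.2, -0.0, 0.2] dr [-0.0, 0.0006, -0.0001] q6 -0.53 t 17.3
find area 1232 cen 557.8 -159.2 rect [ 557.8 -159. ] [59.5 59.1] ang 43.6 circ [ 557.8 -159.2] 30.3 z 0.0196
find area 1255 cen 570.1 -403.0 rect [ 570.5 -402.9] [58.2 60.3] ang 0.1 circ [ 570.2 -403. ] 30.3 z 0.0197
find area 996 cen 436.8 -390.6 rect [ 437.1 -390.9] [59.5 57.8] ang 90.0 circ [ 437.  -390.5] 30.4 z 0.0196
find area 1576 cen 560.6 -292.0 rect [ 560.6 -292.1] [60.2 60.3] ang 64.2 circ [ 560.7 -292.2] 41.2 z 0.0197
find area 317 cen 557.2 -162.0 rect [ 557.9 -161.7] [58.6 57.7] ang 42.9 circ [ 557.2 -162.1] 30.0 z 0.0206
find area 311 cen 569.2 -401.9 rect [ 569.9 -401.8] [56.2 57.7] ang 86.2 circ [ 569.  -401.8] 29.8 z 0.0196
find area 327 cen 437.6 -389.7 rect [ 436.9 -389.7] [56.2 55.5] ang 88.9 circ [ 437.7 -389.6] 29.8 z 0.0204
find area 412 cen 559.9 -292.5 rect [ 559.9 -292.6] [60.  60.8] ang 64.1 circ [ 560.1 -291.8] 39.9 z 0.0202
```

Emit:
servo_tool(increments=[{"slide":[0,0,0],"dr":[0,0,0],"jaw":1},{"slide":[0,0,0],"dr":[0,0,0],"jaw":1},{"slide":[0,0,0],"dr":[0,0,0],"jaw":1},{"slide":[0,0,0],"dr":[0,0,0],"jaw":1},{"slide":[0,0,0],"dr":[0,0,0.14],"jaw":1},{"slide":[0,0,0],"dr":[0,0,0.28],"jaw":1},{"slide":[0,0,0],"dr":[0,0,0.42],"jaw":1},{"slide":[0,0,0],"dr":[0,0,0.56],"jaw":1},{"slide":[0,0,0],"dr":[0,0,0.7],"jaw":1},{"slide":[0,0,0],"dr":[0,0,0.84],"jaw":1},{"slide":[0,0,0],"dr":[0,0,0.98],"jaw":1},{"slide":[0,0,0],"dr":[0,0,1.047],"jaw":1},{"slide":[0,0,0],"dr":[0,0,1.047],"jaw":1},{"slide":[0,0,0],"dr":[0,0,1.047],"jaw":1},{"slide":[0,0,0],"dr":[0,0,1.047],"jaw":0.5},{"slide":[0,0,0],"dr":[0,0,1.047],"jaw":0.5},{"slide":[0,0,0],"dr":[0,0,1.047],"jaw":0.5},{"slide":[0,0,-40],"dr":[0,0,1.047],"jaw":0.5},{"slide":[0,0,-90],"dr":[0,0,1.047],"jaw":0.3},{"slide":[0,0,-120],"dr":[0,0,1.047],"jaw":0.14}], force=60)

```text
t: 19.3
tool_pos: [0.6049, 0.1104, 0.4039]
orientation: [2.636, 1.705, 0.006]
force: [0.6, -0.1, 0.3]
opening: 0.0582
gripper_force: 0.0
```

```bash
python3 -c "
from h import *
where();go(.558,-.161,.40,-84.2);go(.545,-.161,.40,-24.2)"
```

```text
tcp [0.6049 0.1104 0.4039] yaw -24.2 tilt [ 0.0046 -0.0002] t 19.3 open 0.0582 q [ 0.1   0.17  1.45 -0.    1.52  0.52]
slide [-266.8, 68.4, 3.7] dr [0.0029, -0.0038, 1.0472] q6 0.52 t 19.3
slide [-272.1, 56.6, 3.7] dr [0.0042, -0.0017, 0.0] q6 0.52 t 19.3
```

Emit:
servo_tool(increments=[{"slide":[-40,10,4],"dr":[0.0029,-0.0038,0.14],"jaw":0.14},{"slide":[-80,20,4],"dr":[0.0029,-0.0038,0.28],"jaw":0.14},{"slide":[-120,31,4],"dr":[0.0029,-0.0038,0.42],"jaw":0.14},{"slide":[-160,41,4],"dr":[0.0029,-0.0038,0.56],"jaw":0.14},{"slide":[-200,51,4],"dr":[0.0029,-0.0038,0.7],"jaw":0.14},{"slide":[-240,61,4],"dr":[0.0029,-0.0038,0.84],"jaw":0.14},{"slide":[-266.8,68.4,4],"dr":[0.0029,-0.0038,0.98],"jaw":0.14},{"slide":[-266.8,68.4,4],"dr":[0.0029,-0.0038,1.0472],"jaw":0.14},{"slide":[-266.8,68.4,4],"dr":[0.0029,-0.0038,1.0472],"jaw":0.14},{"slide":[-266.8,68.4,4],"dr":[0.0029,-0.0038,1.0472],"jaw":0.14},{"slide":[-266.8,68.4,4],"dr":[0.0029,-0.0038,1.0472],"jaw":0.14}])

```text
t: 20.4
tool_pos: [0.5577, -0.1603, 0.396]
orientation: [3.137, 0.163, -0.006]
force: [-0.2, 0.1, -0.7]
opening: 0.0795
gripper_force: 0.0
```

```bash
python3 -c "
from h import *
where();p,im,d=snap('wrist','w9.png');c=find(p,im,d,.558,-.161,.004,.05,.03);go(*c,.195,-84.2)"
```

```text
tcp [ 0.5577 -0.1603  0.396 ] yaw -84.04 tilt [-0.0041 -0.0003] t 20.4 open 0.0795 q [-0.37  0.08  1.55 -0.    1.51  1.1 ]
find area 1585 cen 554.9 -161.8 rect [ 554.9 -161.7] [57.9 59.4] ang 6.0 circ [ 554.8 -161.8] 30.2 z 0.0196
slide [-2.1, 1.3, 201.0] dr [-0.0001, 0.0041, 0.0026] q6 1.1 t 20.45
```

Emit:
servo_tool(increments=[{"slide":[-1.2,1.3,50],"dr":[0,0.0041,0.0026],"jaw":0.14},{"slide":[-1.2,1.3,100],"dr":[0,0.0041,0.0026],"jaw":0.14},{"slide":[-1.2,1.3,145],"dr":[0,0.0041,0.0026],"jaw":0.14},{"slide":[-1.2,1.3,180],"dr":[0,0.0041,0.0026],"jaw":0.14},{"slide":[-1.2,1.3,201],"dr":[0,0.0041,0.0026],"jaw":0.14},{"slide":[-1.2,1.3,201],"dr":[0,0.0041,0.0026],"jaw":0.14},{"slide":[-1.2,1.3,201],"dr":[0,0.0041,0.0026],"jaw":0.3},{"slide":[-1.2,1.3,201],"dr":[0,0.0041,0.0026],"jaw":0.5},{"slide":[-1.2,1.3,201],"dr":[0,0.0041,0.0026],"jaw":0.5},{"slide":[-1.2,1.3,201],"dr":[0,0.0041,0.0026],"jaw":0.5},{"slide":[-1.2,1.3,201],"dr":[0,0.0041,0.0026],"jaw":0.5},{"slide":[-1.2,1.3,180],"dr":[0,0.0041,0.0026],"jaw":0.5},{"slide":[-1.2,1.3,140],"dr":[0,0.0041,0.0026],"jaw":0.5},{"slide":[-1.2,1.3,90],"dr":[0,0.0041,0.0026],"jaw":0.5},{"slide":[-1.2,1.3,40],"dr":[0,0.0041,0.0026],"jaw":0.5},{"slide":[-1.2,1.3,0],"dr":[0,0.0041,0.0026],"jaw":0.5},{"slide":[-1.2,1.3,0],"dr":[0,0.0041,0.0026],"jaw":0.5},{"slide":[-1.2,1.3,0],"dr":[0,0.0041,0.0026],"jaw":0.5}], force=20)

```text
t: 22.25
tool_pos: [0.5567, -0.1625, 0.3979]
orientation: [3.136, 0.155, 0.005]
force: [0.3, -0.0, -0.6]
opening: 0.0592
gripper_force: 20.0
```

```bash
cat >> h.py <<'E'
def inh(p,im,d):
    # geometry from depth, tool coords (camera rigid to the tool); dish/box of half size 30
    Mc=np.array([[0,1,0],[-.9576,0,-.288],[-.288,0,.9576]]);o=np.array([.0806,-.0003,.0206])
    M=R.from_rotvec(p['rvec']).as_matrix();oc=-M.T@p['tvec']
    T=((cloud(p,d)-oc)@M.T)@Mc+o
    m=(d>0)&(abs(T[...,0])<.04)&(abs(T[...,1])<.029)&(T[...,2]>.165)&(T[...,2]<.205)
    top=m&(T[...,2]<.1800);side=m&(T[...,2]>.183)
    print('top z',np.median(T[top][:,2]).round(4),'top x',np.percentile(T[top][:,0],[1,99]).round(4),'bottom z',np.percentile(T[side][:,2],95).round(4))
    for box in(1,0):
        S=T[side]; g=np.linspace(-.012,.012,97)
        if box: a=S[abs(S[:,1])<.02];print('box cx',(np.median(a[:,0])-.03).round(4),len(a))
        else:
            from scipy.optimize import least_squares
            f=least_squares(lambda c:np.hypot(S[:,0]-c[0],S[:,1]-c[1])-.03,[0,0],loss='soft_l1',f_scale=.001);print('dish c',f.x.round(4),'rms',np.sqrt(np.mean(f.fun**2)).round(4))
E
python3 - <<'E'
from h import *
p,im,d=load('w6.png');inh(p,im,d)
where();p,im,d=snap('wrist','w10.png');inh(p,im,d);s=read_state();inhand2(p,im,s,.193)
go(.41,.0903,.40,-84.2)
E
```

```text
top z 0.1779 top x [-0.0311  0.0261] bottom z 0.1972
box cx -0.0047 382
dish c [-0.0014 -0.    ] rms 0.004
tcp [ 0.5567 -0.1625  0.3979] yaw -84.34 tilt [ 0.0035 -0.0014] t 22.25 open 0.0592 q [-0.37  0.08  1.56 -0.    1.5   1.1 ]
top z 0.1778 top x [-0.0275  0.028 ] bottom z 0.1975
box cx -0.0029 272
dish c [-0.0014 -0.0005] rms 0.0007
inhand2 area 5148 cen -2.4 0.2 rect [-1.7  0.5] [56.3 56.8] 30.8 circ [-3.3  0.2] 29.8
slide [-120.6, -265.8, -4.2] dr [0.0001, -0.0001, -0.0025] q6 1.1 t 22.3
```

```bash
python3 -c "
from h import *
go(.5066,.1002,.30,-84.2)"
```

```text
slide [-23.5, -266.2, 95.8] dr [0.0001, -0.0001, -0.0025] q6 1.1 t 22.3
```

Emit:
servo_tool(increments=[{"slide":[-2,-30,0],"dr":[0,0,0],"jaw":0.5},{"slide":[-6,-70,0],"dr":[0,0,0],"jaw":0.5},{"slide":[-10,-112,0],"dr":[0,0,0],"jaw":0.5},{"slide":[-14,-154,0],"dr":[0,0,0],"jaw":0.5},{"slide":[-18,-196,0],"dr":[0,0,0],"jaw":0.5},{"slide":[-21,-236,0],"dr":[0,0,0],"jaw":0.5},{"slide":[-23.5,-266.2,20],"dr":[0,0,-0.0025],"jaw":0.5},{"slide":[-23.5,-266.2,55],"dr":[0,0,-0.0025],"jaw":0.5},{"slide":[-23.5,-266.2,80],"dr":[0,0,-0.0025],"jaw":0.5},{"slide":[-23.5,-266.2,96],"dr":[0,0,-0.0025],"jaw":0.5},{"slide":[-23.5,-266.2,96],"dr":[0,0,-0.0025],"jaw":0.5},{"slide":[-23.5,-266.2,96],"dr":[0,0,-0.0025],"jaw":0.5},{"slide":[-23.5,-266.2,96],"dr":[0,0,-0.0025],"jaw":0.5}])

```text
t: 23.6
tool_pos: [0.5071, 0.1001, 0.3007]
orientation: [-3.138, -0.159, -0.001]
force: [-0.5, -0.2, -0.4]
opening: 0.0592
gripper_force: 20.0
```

```bash
python3 -c "
from h import *
where();p,im,d=snap('wrist','w11.png');inh(p,im,d);go(.5066,.1002,.246,-84.2)"
```

```text
tcp [0.5071 0.1001 0.3007] yaw -84.21 tilt [0.0008 0.0001] t 23.6 open 0.0592 q [ 0.1  -0.02  1.84  0.    1.32  1.57]
top z 0.1778 top x [-0.0276  0.0279] bottom z 0.197
box cx -0.0029 271
dish c [-0.0013 -0.0004] rms 0.0007
slide [-0.7, -0.1, 55.0] dr [-0.0, -0.0015, -0.0002] q6 1.57 t 23.65
```

Emit:
servo_tool(increments=[{"slide":[-0.7,-0.1,20],"dr":[0,-0.0015,0],"jaw":0.5},{"slide":[-0.7,-0.1,35],"dr":[0,-0.0015,0],"jaw":0.5},{"slide":[-0.7,-0.1,45],"dr":[0,-0.0015,0],"jaw":0.5},{"slide":[-0.7,-0.1,50],"dr":[0,-0.0015,0],"jaw":0.5},{"slide":[-0.7,-0.1,53],"dr":[0,-0.0015,0],"jaw":0.5},{"slide":[-0.7,-0.1,55],"dr":[0,-0.0015,0],"jaw":0.5},{"slide":[-0.7,-0.1,55.5],"dr":[0,-0.0015,0],"jaw":0.5}])

```text
t: 24.35
tool_pos: [0.5072, 0.1005, 0.2481]
orientation: [-3.137, -0.159, -0.002]
force: [-13.1, -1.1, 29.5]
opening: 0.0591
gripper_force: 20.2
```

Emit:
servo_tool(increments=[{"slide":[0,0,-5],"dr":[0,0,0],"jaw":0.5},{"slide":[0,0,-25],"dr":[0,0,0],"jaw":0.5},{"slide":[-40,0,-80],"dr":[0,0,0],"jaw":0.5},{"slide":[-80,0,-130],"dr":[0,0,0],"jaw":0.5},{"slide":[-95,0,-155],"dr":[0,0,0],"jaw":0.5},{"slide":[-95,0,-155],"dr":[0,0,0],"jaw":0.5},{"slide":[-95,0,-155],"dr":[0,0,0],"jaw":0.5},{"slide":[-95,0,-155],"dr":[0,0,0],"jaw":0.5}])

```text
t: 25.15
tool_pos: [0.412, 0.0906, 0.3987]
orientation: [3.138, 0.159, -0.003]
force: [-0.2, -0.2, -0.6]
opening: 0.0593
gripper_force: 20.0
```

```bash
python3 -c "
from h import *
where();p,im,d=snap('wrist','w12.png');inh(p,im,d)
a=cv2.resize(im[0:310,190:450],None,fx=2.3,fy=1.93,interpolation=cv2.INTER_CUBIC)[:598];
a=cv2.resize(im[0:190,190:450],None,fx=3,fy=3,interpolation=cv2.INTER_CUBIC)
cv2.imwrite('pics/w12c.png',a[:,:,::-1])"
```

```text
tcp [0.412  0.0906 0.3987] yaw -84.21 tilt [-0.0019 -0.0001] t 25.15 open 0.0593 q [ 0.09 -0.37  1.96  0.    1.55  1.56]
top z 0.1742 top x [-0.028   0.0267] bottom z 0.194
box cx -0.0053 180
dish c [-0.004  -0.0004] rms 0.0006
```

View pics/w12c.png

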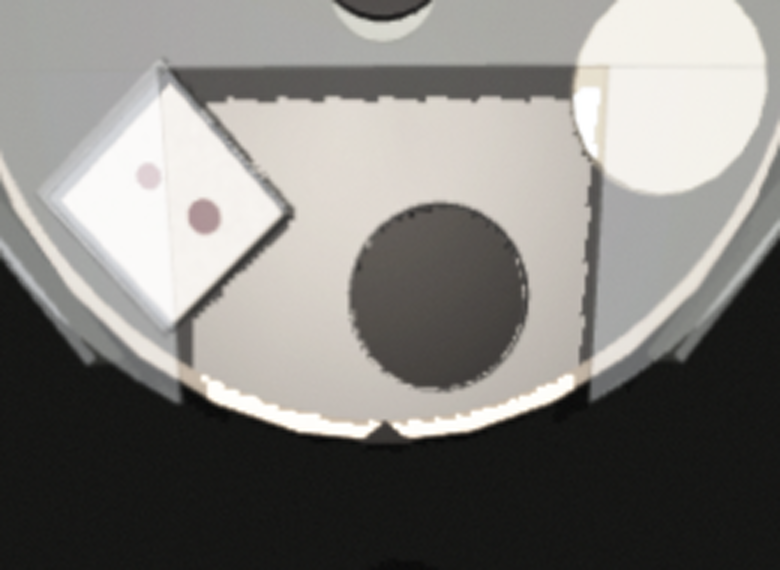

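The front pocket is off its stop: its centre is at crop (439,297), while the notch is at (385,432). I'll measure the wheel angle now and before the press.

Run:
```python
from h import *
p,im,d=load('w12.png')
c=pix(p,439/3+190-.33,297/3-.33,.054)[:2];v=c-[.6045,.1100];print(c,np.linalg.norm(v),'front ang',np.degrees(np.arctan2(v[1],v[0]))-5.8)
r=pix(p,667/3+190,95/3,.06)[:2];v=r-[.6045,.1100];print('ref',r,np.linalg.norm(v),np.degrees(np.arctan2(v[1],v[0]))-5.8)
b=pix(p,168/3+190,200/3,.052)[:2];v=b-[.6045,.1100];print('box',b,np.linalg.norm(v),np.degrees(np.arctan2(v[1],v[0]))-5.8)
p,im,d=load('w11.png')
cv2.imwrite('pics/w11c.png',cv2.resize(im[0:300,120:520],None,fx=2,fy=2)[:,:,::-1])
C=cloud(p,d);m=(C[...,2]>.115)&(C[...,2]<.135)&(np.hypot(C[...,0]-.6045,C[...,1]-.11)<.042)
P=C[m][:,:2]-[.6045,.11];print('knob w11 pts',len(P));
if len(P)>10: w,V=np.linalg.eigh(np.cov(P.T));print('bar ang',np.degrees(np.arctan2(V[1,1],V[0,1]))-5.8, P.mean(0))
p,im,d=snap('top','top1.png')
C=cloud(p,d);m=(C[...,2]>.10)&(C[...,2]<.135)&(np.hypot(C[...,0]-.6045,C[...,1]-.11)<.042)
print('top knob pts',m.sum())
m=(im.min(-1)>190)&(np.hypot(C[...,0]-.6045,C[...,1]-.11)<.14)&(C[...,2]<.1)
n,l,st,cc=cv2.connectedComponentsWithStats(m.astype(np.uint8))
for k in range(1,n):
  if st[k,4]>60: q=pix(p,*cc[k],.06)[:2]-[.6045,.11];print('top white',st[k,4],np.linalg.norm(q),np.degrees(np.arctan2(q[1],q[0]))-5.8)
```

```text
[0.50939421 0.08091158] 0.09945474936528387 front ang -168.79357261396814
ref [0.5795512  0.01352642] 0.09964735028731607 -110.29946432777182
box [0.53165729 0.17791609] 0.0995924427148735 131.20456032496787
knob w11 pts 3888
bar ang 72.2306926136592 [-0.00090651 -0.00017928]
top knob pts 163
top white 86 0.10146431946191767 123.58063511144677
```

Run:
```python
from h import *
p,im,d=load('w12.png');C=cloud(p,d)
for u,v in [(170,100),(180,150),(200,180),(180,250),(210,215),(250,213),(230,250),(280,213),(130,200),(100,190),(320,150),(320,300),(440,300),(590,110),(600,140),(230,140)]:
    q=C[round(v/3),round(u/3+190)];print((u,v),(q*1000).round(1))
p,im,d=load('w11.png');C=cloud(p,d);n=0
print(np.unique(im.reshape(-1,3),axis=0).shape)
```

```text
(170, 100) [560.  174.2  67.6]
(180, 150) [545.2 170.6  68.1]
(200, 180) [536.9 163.4  67.9]
(180, 250) [514.9 169.5  68.2]
(210, 215) [526.2 160.1  67.5]
(250, 213) [528.3 147.   68.7]
(230, 250) [516.6 152.6  67.4]
(280, 213) [529.4 137.3  67. ]
(130, 200) [527.2 184.4  76.8]
(100, 190) [529.9 194.4  75.9]
(320, 150) [552.4 126.2  53.2]
(320, 300) [503.9 122.1  54. ]
(440, 300) [508.5  79.3  47.8]
(590, 110) [572.2  37.7  59.7]
(600, 140) [563.7  33.1  59. ]
(230, 140) [549.5 154.3  67.9]
(12596, 3)
```

View pics/w11c.png

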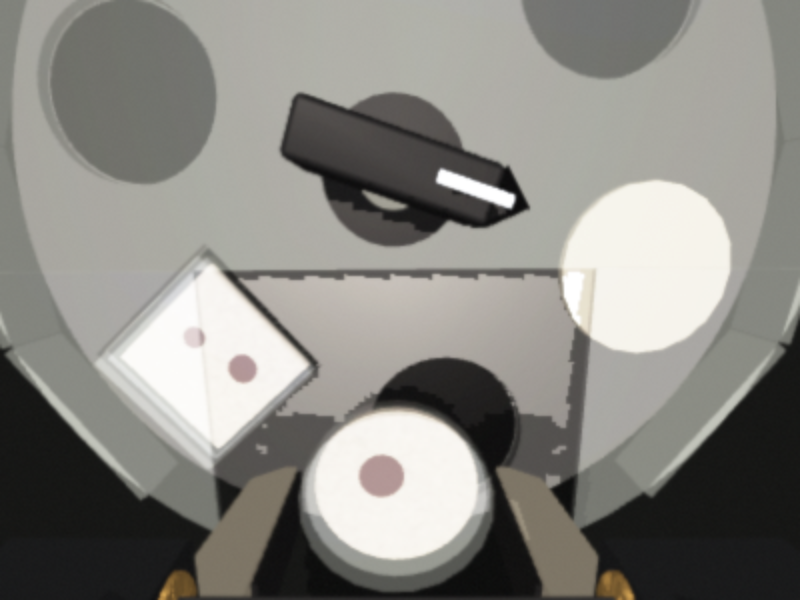

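```bash
cat >> h.py <<'E'
AX=np.array([.6045,.1100])
def pock(p,im,d):
    "front pocket centre from the depth step (floor pixels), angle off the front"
    C=cloud(p,d);m=(d>0)&(C[...,2]<.0515)&(C[...,2]>.04)&(np.hypot(C[...,0]-.505,C[...,1]-.1)<.06)
    n,l,st,c=cv2.connectedComponentsWithStats(m.astype(np.uint8));k=1+np.argmax(st[1:,4])
    cs,_=cv2.findContours((l==k).astype(np.uint8),cv2.RETR_EXTERNAL,cv2.CHAIN_APPROX_NONE)
    h=cv2.convexHull(np.array([pix(p,*q,.05)[:2]*1000 for q in cs[0][:,0]],np.float32));M=cv2.moments(h);c=np.array([M['m10'],M['m01']])/M['m00']/1000
    v=c-AX;print('pocket',st[k,4],c.round(4),'r',np.linalg.norm(v).round(4),'off deg',((np.degrees(np.arctan2(v[1],v[0]))-5.8)%360-180).round(2),'rect',np.round(cv2.minAreaRect(h)[1],1))
E
python3 -c "
from h import *
p,im,d=load('w12.png');pock(p,im,d);where();p,im,d=snap('wrist','w13.png');pock(p,im,d)"
```

```text
pocket 2913 [0.5087 0.0813] r 0.1 off deg 10.9 rect [62.5 63.8]
tcp [0.412  0.0906 0.3975] yaw -84.21 tilt [-0.0048 -0.0004] t 25.25 open 0.0599 q [ 0.09 -0.37  1.96  0.    1.55  1.56]
pocket 2939 [0.5086 0.0813] r 0.1001 off deg 10.88 rect [63.2 63.5]
```

Emit:
servo_tool(increments=[{"slide":[0,0,0],"dr":[0,0,0],"jaw":0.5},{"slide":[0,0,0],"dr":[0,0,0],"jaw":0.5},{"slide":[0,0,0],"dr":[0,0,0],"jaw":0.5},{"slide":[0,0,0],"dr":[0,0,0],"jaw":0.5},{"slide":[0,0,0],"dr":[0,0,0],"jaw":0.5},{"slide":[0,0,0],"dr":[0,0,0],"jaw":0.5},{"slide":[0,0,0],"dr":[0,0,0],"jaw":0.5},{"slide":[0,0,0],"dr":[0,0,0],"jaw":0.5},{"slide":[0,0,0],"dr":[0,0,0],"jaw":0.5},{"slide":[0,0,0],"dr":[0,0,0],"jaw":0.5}])

```text
t: 26.3
tool_pos: [0.4118, 0.0906, 0.3997]
orientation: [3.138, 0.159, -0.002]
force: [-0.2, 0.4, -0.3]
opening: 0.0592
gripper_force: 20.0
```

```bash
python3 -c "
from h import *
where();p,im,d=snap('wrist','w14.png');pock(p,im,d);inh(p,im,d)
for f in ('w8.png','w6.png'):
  q=load(f);pock(*q)
for f in ('w8.png','w11.png','w14.png','w3.png'):
  p,im,d=load(f);C=cloud(p,d);m=(C[...,2]>.118)&(C[...,2]<.135)&(np.hypot(C[...,0]-.6045,C[...,1]-.11)<.045)
  P=C[m][:,:2]-[.6045,.11]
  if len(P)>50: w,V=np.linalg.eigh(np.cov(P.T));print(f,len(P),'bar ang',np.degrees(np.arctan2(V[1,1],V[0,1]))-5.8)
"
```

```text
tcp [0.4118 0.0906 0.3997] yaw -84.2 tilt [-0.0014 -0.0001] t 26.3 open 0.0592 q [ 0.09 -0.37  1.96  0.    1.55  1.56]
pocket 2890 [0.5086 0.0813] r 0.1001 off deg 10.87 rect [62.7 63.8]
top z 0.1742 top x [-0.028   0.0267] bottom z 0.1941
box cx -0.0054 180
dish c [-0.004  -0.0004] rms 0.0006
pocket 96 [0.5333 0.1033] r 0.0715 off deg -0.42 rect [ 3.5 63.6]
pocket 3412 [0.5046 0.1006] r 0.1004 off deg -0.44 rect [63.2 64.7]
w8.png 1370 bar ang 120.25013225864409
w11.png 3836 bar ang 72.12935413838812
w3.png 455 bar ang -179.71956573136796
```

Run:
```python
from h import *
p,im,d=load('w14.png')
C=cloud(p,d)
for v in range(128,150,2): print(v,(C[v,318]*1000).round(1),end=' ')
Mc=np.array([[0,1,0],[-.9576,0,-.288],[-.288,0,.9576]]);o=np.array([.0806,-.0003,.0206]);M=R.from_rotvec(p['rvec']).as_matrix();oc=-M.T@p['tvec']
T=((C-oc)@M.T)@Mc+o
m=(d>0)&(np.hypot(T[...,0]+.004,T[...,1])<.02)&(T[...,2]>.165)&(T[...,2]<.19)
print('tilt plane',np.linalg.lstsq(np.c_[T[m][:,:2],np.ones(m.sum())],T[m][:,2],rcond=None)[0])
# dish offset (-4,-.4) tool mm at yaw -39.2: tool y dir, tool x dir
t=np.radians(-39.2);Y=np.array([np.cos(t),np.sin(t)]);X=np.array([-Y[1],Y[0]])
c=np.array([.5087,.0813])+.004*X+.0004*Y;print(c);go(*c,.30,-39.2)
```

```text
128 [477.1  96.9  52.8] 130 [475.   96.7  54.1] 132 [472.9  96.5  54.4] 134 [470.7  96.3  54.5] 136 [468.7  96.1  56.1] 138 [466.4  95.9  54.2] 140 [463.1  95.5  40.7] 142 [460.7  95.3  39.4] 144 [458.5  95.   39.9] 146 [456.3  94.8  40.9] 148 [4.494e+02 9.410e+01 1.000e-01] tilt plane [0.00806345 0.02815793 0.1741511 ]
[0.5115381  0.08414697]
slide [98.7, 16.5, 99.5] dr [-0.0006, 0.0014, -0.7854] q6 1.56 t 26.35
```

Emit:
servo_tool(increments=[{"slide":[16,3,0],"dr":[0,0.0014,-0.14],"jaw":0.5},{"slide":[32,6,0],"dr":[0,0.0014,-0.28],"jaw":0.5},{"slide":[50,9,20],"dr":[0,0.0014,-0.42],"jaw":0.5},{"slide":[70,12,40],"dr":[0,0.0014,-0.56],"jaw":0.5},{"slide":[90,15,60],"dr":[0,0.0014,-0.7],"jaw":0.5},{"slide":[98.7,16.5,85],"dr":[0,0.0014,-0.7854],"jaw":0.5},{"slide":[98.7,16.5,99.5],"dr":[0,0.0014,-0.7854],"jaw":0.5},{"slide":[98.7,16.5,99.5],"dr":[0,0.0014,-0.7854],"jaw":0.5},{"slide":[98.7,16.5,99.5],"dr":[0,0.0014,-0.7854],"jaw":0.5},{"slide":[98.7,16.5,99.5],"dr":[0,0.0014,-0.7854],"jaw":0.5}])

```text
t: 27.35
tool_pos: [0.5117, 0.0843, 0.3016]
orientation: [2.839, 1.346, 0.003]
force: [-0.2, -0.8, -0.5]
opening: 0.0598
gripper_force: 20.0
```

```bash
python3 -c "
from h import *
where();p,im,d=snap('wrist','w15.png');inh(p,im,d);go(.5115,.0841,.2445,-39.2)
C=cloud(p,d);m=(C[...,2]>.118)&(C[...,2]<.135)&(np.hypot(C[...,0]-.6045,C[...,1]-.11)<.045);P=C[m][:,:2]
if len(P)>50: w,V=np.linalg.eigh(np.cov(P.T));print('bar ang',len(P),np.degrees(np.arctan2(V[1,1],V[0,1]))-5.8)"
```

```text
tcp [0.5117 0.0843 0.3016] yaw -39.27 tilt [0.002  0.0007] t 27.35 open 0.0598 q [ 0.06 -0.02  1.83  0.    1.32  0.75]
top z 0.1742 top x [-0.0279  0.0267] bottom z 0.1942
box cx -0.0051 188
dish c [-0.0039 -0.0005] rms 0.0006
slide [-0.5, -0.2, 57.2] dr [0.0014, -0.0021, -0.0008] q6 0.75 t 27.4
bar ang 3733 72.61002165427375
```

Emit:
servo_tool(increments=[{"slide":[-0.5,-0.2,20],"dr":[0.0014,-0.0021,0],"jaw":0.5},{"slide":[-0.5,-0.2,35],"dr":[0.0014,-0.0021,0],"jaw":0.5},{"slide":[-0.5,-0.2,45],"dr":[0.0014,-0.0021,0],"jaw":0.5},{"slide":[-0.5,-0.2,50],"dr":[0.0014,-0.0021,0],"jaw":0.5},{"slide":[-0.5,-0.2,53],"dr":[0.0014,-0.0021,0],"jaw":0.5},{"slide":[-0.5,-0.2,55.5],"dr":[0.0014,-0.0021,0],"jaw":0.5},{"slide":[-0.5,-0.2,57],"dr":[0.0014,-0.0021,0],"jaw":0.5},{"slide":[-0.5,-0.2,57],"dr":[0.0014,-0.0021,0],"jaw":0.5}])

```text
t: 28.2
tool_pos: [0.5112, 0.084, 0.2431]
orientation: [-2.837, -1.347, 0.004]
force: [-0.6, 0.6, -1.0]
opening: 0.0592
gripper_force: 20.0
```

In the pocket with no contact force. Releasing and rising.

Emit:
servo_tool(increments=[{"slide":[0,0,0],"dr":[0,0,0],"jaw":0.3},{"slide":[0,0,0],"dr":[0,0,0],"jaw":0.26},{"slide":[0,0,0],"dr":[0,0,0],"jaw":0.26},{"slide":[0,0,0],"dr":[0,0,0],"jaw":0.26},{"slide":[0,0,-10],"dr":[0,0,0],"jaw":0.26},{"slide":[0,0,-40],"dr":[0,0,0],"jaw":0.26},{"slide":[0,0,-85],"dr":[0,0,0],"jaw":0.26},{"slide":[0,0,-130],"dr":[0,0,0],"jaw":0.3},{"slide":[0,0,-157],"dr":[0,0,0],"jaw":0.5},{"slide":[0,0,-157],"dr":[0,0,0],"jaw":0.5},{"slide":[0,0,-157],"dr":[0,0,0],"jaw":0.5}])

```text
t: 29.3
tool_pos: [0.5116, 0.084, 0.4012]
orientation: [-2.838, -1.347, 0.001]
force: [-0.2, 0.1, -0.4]
opening: 0.048
gripper_force: 0.0
```

```bash
cat >> h.py <<'E'
def bar(p,d):
    C=cloud(p,d);m=(C[...,2]>.118)&(C[...,2]<.135)&(np.hypot(*(C[...,:2]-AX).transpose(2,0,1))<.045);P=C[m][:,:2]
    if len(P)>50: w,V=np.linalg.eigh(np.cov(P.T));print('bar ang',len(P),(np.degrees(np.arctan2(V[1,1],V[0,1]))-5.8).round(1))
def top(p,d,x,y):
    C=cloud(p,d);m=(d>0)&(np.hypot(C[...,0]-x,C[...,1]-y)<.02)
    print('top plane',np.linalg.lstsq(np.c_[C[m][:,:2]-[x,y],np.ones(m.sum())],C[m][:,2],rcond=None)[0].round(4))
E
python3 -c "
from h import *
where();p,im,d=snap('wrist','w16.png');bar(p,d);top(p,d,.5087,.0813);find(p,im,d,.5087,.0813,.052,.045,.03)
go(.6045,.11,.40,-13.2);go(.6045,.11,.28,-13.2)"
```

```text
tcp [0.5116 0.084  0.4012] yaw -39.2 tilt [-0.0004 -0.    ] t 29.3 open 0.048 q [ 0.06 -0.09  1.72 -0.    1.51  0.75]
bar ang 1376 72.2
top plane [-0.0017  0.0004  0.0677]
find area 2015 cen 507.6 78.3 rect [507.  79.] [61.2 59.9] ang 86.2 circ [508.5  76.6] 33.0 z 0.0677
slide [79.1, 55.8, -0.6] dr [-0.0027, 0.0016, -0.4538] q6 0.75 t 29.35
slide [79.3, 56.1, 119.4] dr [-0.0027, 0.0016, -0.4538] q6 0.75 t 29.35
```

Dish 1 is seated flat (top 67.7 mm). Now I grip the knob where it stands and turn on to station 3 (+109°), reading the bar before release.

Emit:
servo_tool(increments=[{"slide":[20,14,0],"dr":[-0.0027,0.0016,-0.12],"jaw":0.5},{"slide":[45,32,0],"dr":[-0.0027,0.0016,-0.24],"jaw":0.5},{"slide":[70,50,0],"dr":[-0.0027,0.0016,-0.36],"jaw":0.5},{"slide":[79.3,56.1,0],"dr":[-0.0027,0.0016,-0.4538],"jaw":0.5},{"slide":[79.3,56.1,20],"dr":[-0.0027,0.0016,-0.4538],"jaw":0.5},{"slide":[79.3,56.1,60],"dr":[-0.0027,0.0016,-0.4538],"jaw":0.5},{"slide":[79.3,56.1,95],"dr":[-0.0027,0.0016,-0.4538],"jaw":0.5},{"slide":[79.3,56.1,119.4],"dr":[-0.0027,0.0016,-0.4538],"jaw":0.5},{"slide":[79.3,56.1,119.4],"dr":[-0.0027,0.0016,-0.4538],"jaw":0.5},{"slide":[79.3,56.1,119.4],"dr":[-0.0027,0.0016,-0.4538],"jaw":0.5},{"slide":[79.3,56.1,119.4],"dr":[-0.0027,0.0016,-0.4538],"jaw":1},{"slide":[79.3,56.1,119.4],"dr":[-0.0027,0.0016,-0.4538],"jaw":1},{"slide":[79.3,56.1,119.4],"dr":[-0.0027,0.0016,-0.4538],"jaw":1},{"slide":[79.3,56.1,119.4],"dr":[-0.0027,0.0016,-0.4538],"jaw":1},{"slide":[79.3,56.1,119.4],"dr":[-0.0027,0.0016,-0.4538],"jaw":1}], force=60)

```text
t: 30.85
tool_pos: [0.6041, 0.1105, 0.2816]
orientation: [-2.46, -1.951, 0.001]
force: [-25.9, 2.5, 22.5]
opening: 0.0161
gripper_force: 114.0
```

```bash
python3 -c "
from h import *
where();s=read_state();print(s['force'],s['wrist_torque'],s['gripper_force']);p,im,d=snap('wrist','w17.png');bar(p,d)
C=cloud(p,d);m=(np.hypot(*(C[...,:2]-AX).transpose(2,0,1))<.045)&(C[...,2]>.09)&(C[...,2]<.14);print(m.sum());cv2.imwrite('pics/w17.png',cv2.resize(im[100:320,180:460],None,fx=2.5,fy=2.5)[:,:,::-1])
go(.6045,.11,.28,-13.2)"
```

```text
tcp [0.6041 0.1105 0.2816] yaw -13.18 tilt [-0.0017  0.0008] t 30.85 open 0.0161 q [0.1  0.26 1.58 0.   1.31 0.33]
[-25.91388647   2.46802834  22.46509987] [-0.10959688  3.57050217 -0.080516  ] 113.97191083990037
bar ang 3442 71.8
5248
slide [-0.4, 0.6, 1.9] dr [-0.0018, -0.0004, 0.0004] q6 0.33 t 30.9
```

Emit:
servo_tool(increments=[{"slide":[-0.2,-1,0],"dr":[0,0,-0.1],"jaw":1},{"slide":[-0.2,-1,0],"dr":[0,0,-0.24],"jaw":1},{"slide":[-0.2,-1,0],"dr":[0,0,-0.38],"jaw":1},{"slide":[-0.2,-1,0],"dr":[0,0,-0.52],"jaw":1},{"slide":[-0.2,-1,0],"dr":[0,0,-0.66],"jaw":1},{"slide":[-0.2,-1,0],"dr":[0,0,-0.8],"jaw":1},{"slide":[-0.2,-1,0],"dr":[0,0,-0.94],"jaw":1},{"slide":[-0.2,-1,0],"dr":[0,0,-1.08],"jaw":1},{"slide":[-0.2,-1,0],"dr":[0,0,-1.22],"jaw":1},{"slide":[-0.2,-1,0],"dr":[0,0,-1.36],"jaw":1},{"slide":[-0.2,-1,0],"dr":[0,0,-1.5],"jaw":1},{"slide":[-0.2,-1,0],"dr":[0,0,-1.64],"jaw":1},{"slide":[-0.2,-1,0],"dr":[0,0,-1.78],"jaw":1},{"slide":[-0.2,-1,0],"dr":[0,0,-1.905],"jaw":1},{"slide":[-0.2,-1,0],"dr":[0,0,-1.905],"jaw":1},{"slide":[-0.2,-1,0],"dr":[0,0,-1.905],"jaw":1}])

```text
t: 32.5
tool_pos: [0.6036, 0.1106, 0.2822]
orientation: [-0.165, 3.137, 0.001]
force: [-7.5, 2.5, 10.1]
opening: 0.0156
gripper_force: 128.3
```

```bash
python3 -c "
from h import *
where();s=read_state();print(s['force'],s['wrist_torque'],s['gripper_force']);p,im,d=snap('wrist','w18.png');bar(p,d)"
```

```text
tcp [0.6036 0.1106 0.2822] yaw 96.02 tilt [0.0006 0.0007] t 32.5 open 0.0156 q [ 0.1   0.25  1.58  0.    1.31 -1.58]
[-7.45905551  2.50698815 10.08457164] [-0.05480388  1.30741126  0.20737166] 128.311607837677
bar ang 3386 -180.7
```

Emit:
servo_tool(increments=[{"slide":[0,0,0],"dr":[0,0,0],"jaw":0.5},{"slide":[0,0,0],"dr":[0,0,0],"jaw":0.5},{"slide":[0,0,0],"dr":[0,0,0],"jaw":0.5},{"slide":[0,0,-30],"dr":[0,0,0],"jaw":0.5},{"slide":[0,0,-75],"dr":[0,0,0],"jaw":0.5},{"slide":[0,0,-118],"dr":[0,0,0],"jaw":0.14},{"slide":[0,0,-118],"dr":[0,0,0],"jaw":0.14},{"slide":[0,0,-118],"dr":[0,0,0],"jaw":0.14}], force=40)

```text
t: 33.35
tool_pos: [0.604, 0.11, 0.4]
orientation: [-0.163, 3.134, 0.0]
force: [-0.3, 0.4, -0.4]
opening: 0.066
gripper_force: 0.0
```

```bash
python3 -c "
from h import *
where();p,im,d=snap('wrist','w19.png');bar(p,d);pock(p,im,d)
p,im,d=snap('top','top2.png')
for x,y in [(.57,-.402),(.437,-.39),(.56,-.292)]: find(p,im,d,x,y,.004,.07,.03)
go(.4375,-.39,.40,95.8);go(.57,-.402,.40,95.8)"
```

```text
tcp [0.604 0.11  0.4  ] yaw 95.95 tilt [0.0036 0.0004] t 33.35 open 0.066 q [ 0.1   0.17  1.46  0.    1.51 -1.58]
bar ang 1079 -180.3
pocket 2922 [0.5047 0.1   ] r 0.1003 off deg -0.08 rect [63.2 63.4]
find area 308 cen 569.2 -401.9 rect [ 569.9 -401.8] [56.2 57.7] ang 86.2 circ [ 569.  -401.8] 29.8 z 0.02
find area 327 cen 437.6 -389.7 rect [ 436.9 -389.7] [56.2 55.5] ang 88.9 circ [ 437.7 -389.6] 29.8 z 0.0202
find area 414 cen 559.9 -292.4 rect [ 560.  -292.5] [60.2 60.8] ang 64.0 circ [ 560.1 -291.8] 39.9 z 0.02
slide [216.7, -480.1, -2.9] dr [0.0001, -0.002, 0.0025] q6 -1.58 t 33.45
slide [86.2, -505.7, -3.2] dr [0.0001, -0.002, 0.0025] q6 -1.58 t 33.45
```

The wheel is on its stop with station 3 at the front (offset -0.08°). Next dish is at (0.4375, -0.390).

Emit:
servo_tool(increments=[{"slide":[18,-40,0],"dr":[0,-0.002,0],"jaw":0.14},{"slide":[36,-80,0],"dr":[0,-0.002,0],"jaw":0.14},{"slide":[56,-124,0],"dr":[0,-0.002,0],"jaw":0.14},{"slide":[76,-168,0],"dr":[0,-0.002,0],"jaw":0.14},{"slide":[96,-212,0],"dr":[0,-0.002,0],"jaw":0.14},{"slide":[116,-256,0],"dr":[0,-0.002,0],"jaw":0.14},{"slide":[136,-300,0],"dr":[0,-0.002,0],"jaw":0.14},{"slide":[156,-344,0],"dr":[0,-0.002,0],"jaw":0.14},{"slide":[176,-388,0],"dr":[0,-0.002,0],"jaw":0.14},{"slide":[196,-432,0],"dr":[0,-0.002,0],"jaw":0.14},{"slide":[212,-468,0],"dr":[0,-0.002,0],"jaw":0.14},{"slide":[216.7,-480,-1],"dr":[0,-0.002,0.0025],"jaw":0.14},{"slide":[216.7,-480,-1],"dr":[0,-0.002,0.0025],"jaw":0.14},{"slide":[216.7,-480,-1],"dr":[0,-0.002,0.0025],"jaw":0.14},{"slide":[216.7,-480,-1],"dr":[0,-0.002,0.0025],"jaw":0.14}])

```text
t: 34.95
tool_pos: [0.4386, -0.3884, 0.3987]
orientation: [-0.162, 3.135, 0.002]
force: [-0.2, 0.1, 0.3]
opening: 0.0799
gripper_force: 0.0
```

```bash
python3 -c "
from h import *
where();p,im,d=snap('wrist','w20.png');c=find(p,im,d,.4375,-.39,.004,.05,.03);go(*c,.194,95.8)"
```

```text
tcp [ 0.4386 -0.3884  0.3987] yaw 95.9 tilt [0.0019 0.0014] t 34.95 open 0.0799 q [-0.81  0.09  1.54  0.    1.51 -2.49]
find area 1590 cen 440.7 -387.7 rect [ 440.3 -387.6] [59.5 58.6] ang 5.9 circ [ 440.7 -387.9] 30.3 z 0.0197
slide [-1.7, 0.3, 204.9] dr [0.0007, 0.0022, 0.0021] q6 -2.49 t 35.0
```

Emit:
servo_tool(increments=[{"slide":[-2.2,0.3,50],"dr":[0.0007,0.0022,0.0021],"jaw":0.14},{"slide":[-2.2,0.3,100],"dr":[0.0007,0.0022,0.0021],"jaw":0.14},{"slide":[-2.2,0.3,145],"dr":[0.0007,0.0022,0.0021],"jaw":0.14},{"slide":[-2.2,0.3,180],"dr":[0.0007,0.0022,0.0021],"jaw":0.14},{"slide":[-2.2,0.3,204],"dr":[0.0007,0.0022,0.0021],"jaw":0.14},{"slide":[-2.2,0.3,204],"dr":[0.0007,0.0022,0.0021],"jaw":0.14},{"slide":[-2.2,0.3,204],"dr":[0.0007,0.0022,0.0021],"jaw":0.3},{"slide":[-2.2,0.3,204],"dr":[0.0007,0.0022,0.0021],"jaw":0.5},{"slide":[-2.2,0.3,204],"dr":[0.0007,0.0022,0.0021],"jaw":0.5},{"slide":[-2.2,0.3,204],"dr":[0.0007,0.0022,0.0021],"jaw":0.5},{"slide":[-2.2,0.3,204],"dr":[0.0007,0.0022,0.0021],"jaw":0.5},{"slide":[-2.2,0.3,180],"dr":[0.0007,0.0022,0.0021],"jaw":0.5},{"slide":[-2.2,0.3,140],"dr":[0.0007,0.0022,0.0021],"jaw":0.5},{"slide":[-2.2,0.3,90],"dr":[0.0007,0.0022,0.0021],"jaw":0.5},{"slide":[-2.2,0.3,40],"dr":[0.0007,0.0022,0.0021],"jaw":0.5},{"slide":[-2.2,0.3,0],"dr":[0.0007,0.0022,0.0021],"jaw":0.5},{"slide":[-2.2,0.3,0],"dr":[0.0007,0.0022,0.0021],"jaw":0.5},{"slide":[-2.2,0.3,0],"dr":[0.0007,0.0022,0.0021],"jaw":0.5}], force=20)

```text
t: 36.8
tool_pos: [0.4402, -0.3896, 0.4015]
orientation: [-0.155, 3.135, -0.006]
force: [0.2, -0.1, -2.0]
opening: 0.0594
gripper_force: 20.0
```

```bash
cat >> h.py <<'E'
def place(ox,oy,z,yaw,c=(.5049,.1000)):
    "go() so that the held thing (offset ox,oy m in tool) is over c"
    t=np.radians(yaw);Y=np.array([np.cos(t),np.sin(t)]);X=np.array([-Y[1],Y[0]]);a=np.array(c)-ox*X-oy*Y;go(*a,z,yaw)
E
python3 -c "
from h import *
where();p,im,d=snap('wrist','w21.png');inh(p,im,d);place(-.001,0,.30,95.8)"
```

```text
tcp [ 0.4402 -0.3896  0.4015] yaw 95.68 tilt [ 0.0031 -0.0037] t 36.8 open 0.0594 q [-0.81  0.1   1.53 -0.    1.51 -2.48]
top z 0.1782 top x [-0.0229  0.0327] bottom z 0.1978
box cx 0.0021 247
dish c [ 0.0036 -0.0005] rms 0.0006
slide [-112.0, 480.6, 98.8] dr [-0.001, 0.0005, -0.0022] q6 -2.48 t 36.85
```

```bash
python3 -c "
from h import *
where();place(.0036,-.0002,.30,95.8)"
```

```text
tcp [ 0.4399 -0.3893  0.3993] yaw 95.68 tilt [ 0.0006 -0.001 ] t 36.85 open 0.0594 q [-0.81  0.1   1.53 -0.    1.51 -2.48]
slide [-116.6, 480.8, 98.8] dr [-0.001, 0.0005, -0.0022] q6 -2.48 t 36.85
```

Emit:
servo_tool(increments=[{"slide":[-6,25,0],"dr":[0,0,0],"jaw":0.5},{"slide":[-15,62,0],"dr":[0,0,0],"jaw":0.5},{"slide":[-26,106,0],"dr":[0,0,0],"jaw":0.5},{"slide":[-37,151,0],"dr":[0,0,0],"jaw":0.5},{"slide":[-48,196,0],"dr":[0,0,0],"jaw":0.5},{"slide":[-59,241,0],"dr":[0,0,0],"jaw":0.5},{"slide":[-70,286,0],"dr":[0,0,0],"jaw":0.5},{"slide":[-81,331,0],"dr":[0,0,0],"jaw":0.5},{"slide":[-92,376,0],"dr":[0,0,0],"jaw":0.5},{"slide":[-103,421,0],"dr":[0,0,0],"jaw":0.5},{"slide":[-112,460,10],"dr":[0,0,0],"jaw":0.5},{"slide":[-116.6,480.8,40],"dr":[-0.001,0.0005,-0.0022],"jaw":0.5},{"slide":[-116.6,480.8,75],"dr":[-0.001,0.0005,-0.0022],"jaw":0.5},{"slide":[-116.6,480.8,98.8],"dr":[-0.001,0.0005,-0.0022],"jaw":0.5},{"slide":[-116.6,480.8,98.8],"dr":[-0.001,0.0005,-0.0022],"jaw":0.5},{"slide":[-116.6,480.8,98.8],"dr":[-0.001,0.0005,-0.0022],"jaw":0.5},{"slide":[-116.6,480.8,98.8],"dr":[-0.001,0.0005,-0.0022],"jaw":0.5}])

```text
t: 38.55
tool_pos: [0.5089, 0.1004, 0.3013]
orientation: [-0.158, 3.137, 0.001]
force: [0.1, 0.5, 0.0]
opening: 0.0595
gripper_force: 20.0
```

```bash
python3 -c "
from h import *
where();p,im,d=snap('wrist','w22.png');inh(p,im,d);place(.0036,-.0002,.246,95.8)"
```

```text
tcp [0.5089 0.1004 0.3013] yaw 95.79 tilt [0.0011 0.0004] t 38.55 open 0.0595 q [ 0.1  -0.02  1.83  0.    1.32 -1.58]
top z 0.1782 top x [-0.0228  0.0327] bottom z 0.1975
box cx 0.0021 253
dish c [ 0.0036 -0.0005] rms 0.0006
slide [0.8, 0.2, 55.8] dr [0.0003, 0.0021, -0.0003] q6 -1.58 t 38.6
```

Emit:
servo_tool(increments=[{"slide":[0.6,0.2,20],"dr":[0,0.0015,0],"jaw":0.5},{"slide":[0.6,0.2,35],"dr":[0,0.0015,0],"jaw":0.5},{"slide":[0.6,0.2,45],"dr":[0,0.0015,0],"jaw":0.5},{"slide":[0.6,0.2,50],"dr":[0,0.0015,0],"jaw":0.5},{"slide":[0.6,0.2,53],"dr":[0,0.0015,0],"jaw":0.5},{"slide":[0.6,0.2,54.5],"dr":[0,0.0015,0],"jaw":0.5},{"slide":[0.6,0.2,55],"dr":[0,0.0015,0],"jaw":0.5},{"slide":[0.6,0.2,55],"dr":[0,0.0015,0],"jaw":0.5}])

```text
t: 39.4
tool_pos: [0.5081, 0.1008, 0.2457]
orientation: [0.159, -3.137, -0.0]
force: [-0.8, -0.4, 0.7]
opening: 0.0593
gripper_force: 20.0
```

Emit:
servo_tool(increments=[{"slide":[0,0,0],"dr":[0,0,0],"jaw":0.3},{"slide":[0,0,0],"dr":[0,0,0],"jaw":0.26},{"slide":[0,0,0],"dr":[0,0,0],"jaw":0.26},{"slide":[0,0,0],"dr":[0,0,0],"jaw":0.26},{"slide":[0,0,-10],"dr":[0,0,0],"jaw":0.26},{"slide":[0,0,-40],"dr":[0,0,0],"jaw":0.26},{"slide":[0,0,-85],"dr":[0,0,0],"jaw":0.26},{"slide":[0,0,-130],"dr":[0,0,0.14],"jaw":0.3},{"slide":[0,0,-155],"dr":[0,0,0.28],"jaw":0.5},{"slide":[0,0,-155],"dr":[0,0,0.42],"jaw":0.5},{"slide":[0,0,-155],"dr":[0,0,0.56],"jaw":0.5},{"slide":[0,0,-155],"dr":[0,0,0.7],"jaw":0.5},{"slide":[0,0,-155],"dr":[0,0,0.84],"jaw":0.5},{"slide":[0,0,-155],"dr":[0,0,0.98],"jaw":0.5},{"slide":[0,0,-155],"dr":[0,0,1.12],"jaw":0.5},{"slide":[0,0,-155],"dr":[0,0,1.26],"jaw":0.5},{"slide":[0,0,-155],"dr":[0,0,1.4],"jaw":0.5},{"slide":[0,0,-155],"dr":[0,0,1.54],"jaw":0.5},{"slide":[0,0,-155],"dr":[0,0,1.68],"jaw":0.5},{"slide":[0,0,-155],"dr":[0,0,1.68],"jaw":0.5}])

```text
t: 41.4
tool_pos: [0.5081, 0.1007, 0.4009]
orientation: [-2.232, -2.21, 0.001]
force: [-0.2, 0.0, 0.4]
opening: 0.0467
gripper_force: 0.0
```

```bash
python3 -c "
from h import *
where();p,im,d=snap('wrist','w23.png');bar(p,d);top(p,d,.505,.1);go(.604,.1101,.28,-84.2)"
```

```text
tcp [0.5081 0.1007 0.4009] yaw -0.58 tilt [-0.0011  0.0002] t 41.4 open 0.0467 q [ 0.1  -0.09  1.72  0.    1.51  0.11]
bar ang 1190 -180.7
top plane [-0.158  -0.0018  0.0685]
slide [9.8, 96.0, 120.7] dr [-0.0011, 0.0007, 1.4648] q6 0.1 t 41.45
```

Run:
```python
from h import *
p,im,d=load('w23.png');C=cloud(p,d)
m=(d>0)&(np.hypot(C[...,0]-.505,C[...,1]-.1)<.028);Z=C[m]
print(len(Z),np.percentile(Z[:,2],[1,5,25,50,75,95,99]).round(4))
for a in np.arange(-.028,.028,.007):
    k=abs(Z[:,0]-.505-a-.0035)<.0035;print(round(a,3),k.sum(),np.percentile(Z[k][:,2],[10,50,90]).round(4))
print(p['rvec'],camera_params('wrist')['rvec'])
```

```text
9886 [0.0666 0.0673 0.2421 0.3247 0.3301 0.3344 0.3353]
-0.028 1731 [0.2213 0.2796 0.3099]
-0.021 1045 [0.0676 0.2504 0.3284]
-0.014 1418 [0.0677 0.3288 0.3343]
-0.007 1561 [0.0677 0.3284 0.3342]
-0.0 1567 [0.0678 0.3283 0.3341]
0.007 1428 [0.0678 0.3288 0.3343]
0.014 505 [0.0672 0.3254 0.3328]
0.021 631 [0.0677 0.2412 0.2685]
[-2.84913366e+00  1.43075251e-02  2.79920607e-03] [-2.84915009e+00  6.72945854e-03  1.79865445e-03]
```

Dish 3 is seated flat (67.7 mm all across; the outliers were gripper points). To the knob.

Emit:
servo_tool(increments=[{"slide":[1,12,0],"dr":[-0.0011,0.0007,0.14],"jaw":0.5},{"slide":[2,24,0],"dr":[-0.0011,0.0007,0.28],"jaw":0.5},{"slide":[4,40,0],"dr":[-0.0011,0.0007,0.42],"jaw":0.5},{"slide":[6,56,0],"dr":[-0.0011,0.0007,0.56],"jaw":0.5},{"slide":[8,76,0],"dr":[-0.0011,0.0007,0.7],"jaw":0.5},{"slide":[9.8,96,0],"dr":[-0.0011,0.0007,0.84],"jaw":0.5},{"slide":[9.8,96,0],"dr":[-0.0011,0.0007,0.98],"jaw":0.5},{"slide":[9.8,96,0],"dr":[-0.0011,0.0007,1.12],"jaw":0.5},{"slide":[9.8,96,0],"dr":[-0.0011,0.0007,1.26],"jaw":0.5},{"slide":[9.8,96,0],"dr":[-0.0011,0.0007,1.4],"jaw":0.5},{"slide":[9.8,96,10],"dr":[-0.0011,0.0007,1.4648],"jaw":0.5},{"slide":[9.8,96,50],"dr":[-0.0011,0.0007,1.4648],"jaw":0.5},{"slide":[9.8,96,90],"dr":[-0.0011,0.0007,1.4648],"jaw":0.5},{"slide":[9.8,96,120],"dr":[-0.0011,0.0007,1.4648],"jaw":0.5},{"slide":[9.8,96,120],"dr":[-0.0011,0.0007,1.4648],"jaw":0.5},{"slide":[9.8,96,120],"dr":[-0.0011,0.0007,1.4648],"jaw":1},{"slide":[9.8,96,120],"dr":[-0.0011,0.0007,1.4648],"jaw":1},{"slide":[9.8,96,120],"dr":[-0.0011,0.0007,1.4648],"jaw":1},{"slide":[9.8,96,120],"dr":[-0.0011,0.0007,1.4648],"jaw":1},{"slide":[9.8,96,120],"dr":[-0.0011,0.0007,1.4648],"jaw":1}], force=45)

```text
t: 43.45
tool_pos: [0.6048, 0.1106, 0.2827]
orientation: [-3.136, -0.155, -0.005]
force: [-1.0, 5.5, 7.1]
opening: 0.0158
gripper_force: 85.5
```

```bash
sed -i 's/m=(d>0)&(np.hypot(C\[...,0\]-x,C\[...,1\]-y)<.02)$/m=(d>0)\&(C[...,2]<.12)\&(np.hypot(C[...,0]-x,C[...,1]-y)<.02)/' h.py; python3 -c "
from h import *
where();p,im,d=snap('wrist','w24.png');bar(p,d)"
```

```text
tcp [0.6048 0.1106 0.2827] yaw -84.32 tilt [0.0033 0.0017] t 43.45 open 0.0158 q [0.1  0.25 1.58 0.   1.31 1.57]
bar ang 3318 -179.4
```

Emit:
servo_tool(increments=[{"slide":[0,0,0],"dr":[0,0,-0.14],"jaw":1},{"slide":[0,0,0],"dr":[0,0,-0.28],"jaw":1},{"slide":[0,0,0],"dr":[0,0,-0.42],"jaw":1},{"slide":[0,0,0],"dr":[0,0,-0.56],"jaw":1},{"slide":[0,0,0],"dr":[0,0,-0.7],"jaw":1},{"slide":[0,0,0],"dr":[0,0,-0.84],"jaw":1},{"slide":[0,0,0],"dr":[0,0,-0.98],"jaw":1},{"slide":[0,0,0],"dr":[0,0,-1.05],"jaw":1},{"slide":[0,0,0],"dr":[0,0,-1.05],"jaw":1},{"slide":[0,0,0],"dr":[0,0,-1.05],"jaw":1}])

```text
t: 44.5
tool_pos: [0.6042, 0.1117, 0.2827]
orientation: [-2.635, -1.707, -0.005]
force: [-5.9, 8.9, 9.5]
opening: 0.0156
gripper_force: 85.8
```

```bash
python3 -c "
from h import *
where();p,im,d=snap('wrist','w25.png');bar(p,d)"
```

```text
tcp [0.6042 0.1117 0.2827] yaw -24.11 tilt [0.0015 0.0034] t 44.5 open 0.0156 q [0.1  0.25 1.58 0.   1.31 0.52]
bar ang 3314 60.4
```

```bash
python3 -c "
from h import *
go(.56,-.292,.40,-25.9)"
```

```text
slide [-386.1, 124.6, -118.7] dr [-0.0001, -0.0037, 0.0312] q6 0.52 t 44.55
```

Emit:
servo_tool(increments=[{"slide":[0,0,0],"dr":[0,0,0],"jaw":0.5},{"slide":[0,0,0],"dr":[0,0,0],"jaw":0.5},{"slide":[0,0,0],"dr":[0,0,0],"jaw":0.5},{"slide":[0,0,-40],"dr":[0,0,0],"jaw":0.5},{"slide":[0,0,-80],"dr":[0,0,0],"jaw":0.5},{"slide":[-20,6,-115],"dr":[0,-0.0037,0],"jaw":0.14},{"slide":[-58,19,-118],"dr":[0,-0.0037,0],"jaw":0.14},{"slide":[-100,32,-118],"dr":[0,-0.0037,0.0312],"jaw":0.14},{"slide":[-142,46,-118],"dr":[0,-0.0037,0.0312],"jaw":0.14},{"slide":[-185,60,-118],"dr":[0,-0.0037,0.0312],"jaw":0.14},{"slide":[-228,74,-118],"dr":[0,-0.0037,0.0312],"jaw":0.14},{"slide":[-271,88,-118],"dr":[0,-0.0037,0.0312],"jaw":0.14},{"slide":[-314,101,-118],"dr":[0,-0.0037,0.0312],"jaw":0.14},{"slide":[-355,115,-118],"dr":[0,-0.0037,0.0312],"jaw":0.14},{"slide":[-380,123,-118],"dr":[0,-0.0037,0.0312],"jaw":0.14},{"slide":[-386,124.6,-118.7],"dr":[0,-0.0037,0.0312],"jaw":0.14},{"slide":[-386,124.6,-118.7],"dr":[0,-0.0037,0.0312],"jaw":0.14},{"slide":[-386,124.6,-118.7],"dr":[0,-0.0037,0.0312],"jaw":0.14},{"slide":[-386,124.6,-118.7],"dr":[0,-0.0037,0.0312],"jaw":0.14},{"slide":[-386,124.6,-118.7],"dr":[0,-0.0037,0.0312],"jaw":0.14}])

```text
t: 46.55
tool_pos: [0.5598, -0.2921, 0.3989]
orientation: [2.661, 1.666, -0.006]
force: [-0.1, -1.0, -0.2]
opening: 0.0799
gripper_force: 0.0
```

```bash
python3 -c "
from h import *
where();p,im,d=snap('wrist','w26.png');c=find(p,im,d,.56,-.292,.004,.06,.03);c=find(p,im,d,.56,-.292,.02,.06,.03);go(.56,-.292,.195,-26)
p,im,d=snap('top','top3.png');find(p,im,d,.569,-.402,.004,.07,.03)
C=cloud(p,d);m=(d>0)&(np.hypot(*(C[...,:2]-AX).transpose(2,0,1))<.14)&(im.min(-1)>170)&(C[...,2]<.09)
n,l,st,cc=cv2.connectedComponentsWithStats(m.astype(np.uint8))
for k in range(1,n):
  if st[k,4]>40: q=pix(p,*cc[k],.06)[:2]-AX;print('white',st[k,4],np.linalg.norm(q).round(3),(np.degrees(np.arctan2(q[1],q[0]))-5.8).round(1))
"
```

```text
tcp [ 0.5598 -0.2921  0.3989] yaw -25.9 tilt [-0.0021 -0.0033] t 46.55 open 0.0799 q [-0.56  0.22  1.4  -0.    1.52 -0.11]
find area 2179 cen 558.9 -293.8 rect [ 558.9 -293.7] [62.3 61.9] ang 64.1 circ [ 558.7 -294.3] 42.2 z 0.0197
find area 2179 cen 560.4 -290.6 rect [ 560.4 -290.6] [59.6 59.2] ang 64.1 circ [ 560.2 -291.1] 40.4 z 0.0197
slide [1.1, 0.2, 203.9] dr [-0.0004, 0.004, 0.0016] q6 -0.11 t 46.6
find area 73 cen 557.2 -414.3 rect [ 554.8 -413.3] [25.5 31.7] ang 66.2 circ [ 555.  -415.3] 17.4 z 0.0208
white 54 0.079 -0.3
white 357 0.097 -59.1
white 350 0.1 61.4
white 251 0.101 -120.6
```

Emit:
servo_tool(increments=[{"slide":[1.1,0.2,50],"dr":[0,0.004,0],"jaw":0.14},{"slide":[1.1,0.2,100],"dr":[0,0.004,0],"jaw":0.14},{"slide":[1.1,0.2,145],"dr":[0,0.004,0],"jaw":0.14},{"slide":[1.1,0.2,180],"dr":[0,0.004,0],"jaw":0.14},{"slide":[1.1,0.2,204],"dr":[0,0.004,0],"jaw":0.14},{"slide":[1.1,0.2,204],"dr":[0,0.004,0],"jaw":0.14},{"slide":[1.1,0.2,204],"dr":[0,0.004,0],"jaw":0.3},{"slide":[1.1,0.2,204],"dr":[0,0.004,0],"jaw":0.5},{"slide":[1.1,0.2,204],"dr":[0,0.004,0],"jaw":0.5},{"slide":[1.1,0.2,204],"dr":[0,0.004,0],"jaw":0.5},{"slide":[1.1,0.2,204],"dr":[0,0.004,0],"jaw":0.5},{"slide":[1.1,0.2,180],"dr":[0,0.004,0],"jaw":0.5},{"slide":[1.1,0.2,140],"dr":[0,0.004,0],"jaw":0.5},{"slide":[1.1,0.2,90],"dr":[0,0.004,0],"jaw":0.5},{"slide":[1.1,0.2,40],"dr":[0,0.004,0],"jaw":0.5},{"slide":[1.1,0.2,0],"dr":[0,0.004,0],"jaw":0.5},{"slide":[1.1,0.2,0],"dr":[0,0.004,0],"jaw":0.5},{"slide":[1.1,0.2,0],"dr":[0,0.004,0],"jaw":0.5}], force=20)

```text
t: 48.45
tool_pos: [0.5603, -0.2926, 0.401]
orientation: [2.661, 1.663, 0.002]
force: [-0.7, 1.5, -2.7]
opening: 0.0597
gripper_force: 20.0
```

```bash
python3 -c "
from h import *
where();p,im,d=snap('wrist','w27.png');inh(p,im,d);go(.41,.0903,.40,-84.2)
p,im,d=snap('top','top4.png');find(p,im,d,.569,-.402,.004,.07,.03)"
```

```text
tcp [ 0.5603 -0.2926  0.401 ] yaw -26.0 tilt [ 0.003 -0.002] t 48.45 open 0.0597 q [-0.56  0.22  1.4  -0.    1.52 -0.11]
top z 0.1778 top x [-0.0275  0.0312] bottom z 0.1977
box cx 0.0005 354
dish c [ 0.0038 -0.0002] rms 0.0041
slide [278.2, -302.5, -1.3] dr [-0.0002, 0.0002, 1.0158] q6 -0.11 t 48.5
find area 63 cen 556.6 -415.0 rect [ 554.3 -416.3] [22.4 32.3] ang 75.0 circ [ 553.9 -414.9] 18.4 z 0.0201
```

Emit:
servo_tool(increments=[{"slide":[14,-15,0],"dr":[0,0,0.1],"jaw":0.5},{"slide":[40,-43,0],"dr":[0,0,0.22],"jaw":0.5},{"slide":[68,-74,0],"dr":[0,0,0.34],"jaw":0.5},{"slide":[98,-107,0],"dr":[0,0,0.46],"jaw":0.5},{"slide":[128,-139,0],"dr":[0,0,0.58],"jaw":0.5},{"slide":[158,-172,0],"dr":[0,0,0.7],"jaw":0.5},{"slide":[188,-204,0],"dr":[0,0,0.82],"jaw":0.5},{"slide":[218,-237,0],"dr":[0,0,0.94],"jaw":0.5},{"slide":[248,-270,0],"dr":[0,0,1.0158],"jaw":0.5},{"slide":[270,-294,0],"dr":[0,0,1.0158],"jaw":0.5},{"slide":[278.2,-302.5,0],"dr":[0,0,1.0158],"jaw":0.5},{"slide":[278.2,-302.5,0],"dr":[0,0,1.0158],"jaw":0.5},{"slide":[278.2,-302.5,0],"dr":[0,0,1.0158],"jaw":0.5},{"slide":[278.2,-302.5,0],"dr":[0,0,1.0158],"jaw":0.5}])

```text
t: 49.95
tool_pos: [0.4106, 0.0891, 0.3984]
orientation: [3.137, 0.157, -0.002]
force: [0.1, 0.6, -0.4]
opening: 0.0597
gripper_force: 20.0
```

```bash
python3 -c "
from h import *
where();p,im,d=snap('wrist','w28.png');inh(p,im,d);pock(p,im,d);place(.0008,-.0002,.30,-84.2)"
```

```text
tcp [0.4106 0.0891 0.3984] yaw -84.27 tilt [-0.0013 -0.0004] t 49.95 open 0.0597 q [ 0.09 -0.37  1.96 -0.    1.55  1.56]
top z 0.1778 top x [-0.0275  0.0313] bottom z 0.1976
box cx 0.0005 354
dish c [ 0.0038 -0.0002] rms 0.0041
pocket 3695 [0.5048 0.1003] r 0.1002 off deg -0.27 rect [63.5 64.5]
slide [94.2, -1.3, 98.4] dr [0.0001, 0.0012, -0.0017] q6 1.56 t 50.0
```

Wheel is on its stop (station 2). Hover, then insert.

Emit:
servo_tool(increments=[{"slide":[30,-1,20],"dr":[0,0.0012,0],"jaw":0.5},{"slide":[65,-1,45],"dr":[0,0.0012,0],"jaw":0.5},{"slide":[90,-1.3,80],"dr":[0,0.0012,-0.0017],"jaw":0.5},{"slide":[94.2,-1.3,98.4],"dr":[0,0.0012,-0.0017],"jaw":0.5},{"slide":[94.2,-1.3,98.4],"dr":[0,0.0012,-0.0017],"jaw":0.5},{"slide":[94.2,-1.3,98.4],"dr":[0,0.0012,-0.0017],"jaw":0.5},{"slide":[94.2,-1.3,98.4],"dr":[0,0.0012,-0.0017],"jaw":0.5}])

```text
t: 50.7
tool_pos: [0.5041, 0.1006, 0.3021]
orientation: [-3.137, -0.161, -0.005]
force: [0.9, 0.3, -0.6]
opening: 0.0594
gripper_force: 20.0
```

```bash
python3 -c "
from h import *
where();p,im,d=snap('wrist','w29.png');inh(p,im,d);place(.0008,-.0002,.246,-84.2)"
```

```text
tcp [0.5041 0.1006 0.3021] yaw -84.14 tilt [0.0031 0.0005] t 50.7 open 0.0594 q [ 0.1  -0.03  1.85  0.    1.32  1.57]
top z 0.1778 top x [-0.0275  0.0313] bottom z 0.1979
box cx 0.0005 354
dish c [0.0038 0.    ] rms 0.0041
slide [-0.3, 1.0, 56.4] dr [-0.0002, -0.0038, 0.0012] q6 1.57 t 50.75
```

Emit:
servo_tool(increments=[{"slide":[-0.2,0.7,20],"dr":[0,-0.003,0.001],"jaw":0.5},{"slide":[-0.2,0.7,35],"dr":[0,-0.003,0.001],"jaw":0.5},{"slide":[-0.2,0.7,45],"dr":[0,-0.003,0.001],"jaw":0.5},{"slide":[-0.2,0.7,50],"dr":[0,-0.003,0.001],"jaw":0.5},{"slide":[-0.2,0.7,53],"dr":[0,-0.003,0.001],"jaw":0.5},{"slide":[-0.2,0.7,55],"dr":[0,-0.003,0.001],"jaw":0.5},{"slide":[-0.2,0.7,55.5],"dr":[0,-0.003,0.001],"jaw":0.5},{"slide":[-0.2,0.7,55.5],"dr":[0,-0.003,0.001],"jaw":0.5}])

```text
t: 51.55
tool_pos: [0.5038, 0.1004, 0.2454]
orientation: [-3.137, -0.16, 0.002]
force: [-0.6, -0.4, -0.8]
opening: 0.0594
gripper_force: 20.0
```

Emit:
servo_tool(increments=[{"slide":[0,0,0],"dr":[0,0,0],"jaw":0.3},{"slide":[0,0,0],"dr":[0,0,0],"jaw":0.24},{"slide":[0,0,0],"dr":[0,0,0],"jaw":0.24},{"slide":[0,0,0],"dr":[0,0,0],"jaw":0.24},{"slide":[0,0,-10],"dr":[0,0,0],"jaw":0.24},{"slide":[0,0,-40],"dr":[0,0,0],"jaw":0.24},{"slide":[0,0,-85],"dr":[0,0,0],"jaw":0.24},{"slide":[0,0,-130],"dr":[0,0,0],"jaw":0.3},{"slide":[0,0,-155],"dr":[0,0,-0.12],"jaw":0.5},{"slide":[0,0,-155],"dr":[0,0,-0.26],"jaw":0.5},{"slide":[0,0,-155],"dr":[0,0,-0.4],"jaw":0.5},{"slide":[0,0,-155],"dr":[0,0,-0.54],"jaw":0.5},{"slide":[0,0,-155],"dr":[0,0,-0.68],"jaw":0.5},{"slide":[0,0,-155],"dr":[0,0,-0.82],"jaw":0.5},{"slide":[0,0,-155],"dr":[0,0,-0.96],"jaw":0.5},{"slide":[0,0,-155],"dr":[0,0,-1.047],"jaw":0.5},{"slide":[0,0,-155],"dr":[0,0,-1.047],"jaw":0.5},{"slide":[0,0,-155],"dr":[0,0,-1.047],"jaw":0.5}])

```text
t: 53.35
tool_pos: [0.5039, 0.1003, 0.4005]
orientation: [-2.639, -1.703, 0.002]
force: [0.3, -0.8, -0.3]
opening: 0.0462
gripper_force: 0.0
```

```bash
python3 -c "
from h import *
where();p,im,d=snap('wrist','w30.png');bar(p,d);top(p,d,.505,.1);go(.604,.1103,.28,-24.2)
p,im,d=snap('top','top5.png');find(p,im,d,.569,-.402,.004,.07,.03)"
```

```text
tcp [0.5039 0.1003 0.4005] yaw -24.33 tilt [-0.0016  0.    ] t 53.35 open 0.0462 q [ 0.1  -0.1   1.73  0.    1.51  0.52]
bar ang 1330 59.1
top plane [ 0.0009 -0.0009  0.0677]
slide [50.4, 87.3, 120.2] dr [-0.0017, 0.0007, -0.0021] q6 0.52 t 53.4
find area 311 cen 569.2 -401.9 rect [ 570.  -401.8] [56.2 57.8] ang 86.2 circ [ 569.1 -401.7] 29.8 z 0.0201
```

Box 2 is seated flat. Grip the knob and turn another +60° to station 1.

Emit:
servo_tool(increments=[{"slide":[15,26,0],"dr":[-0.0017,0.0007,-0.002],"jaw":0.5},{"slide":[35,60,0],"dr":[-0.0017,0.0007,-0.002],"jaw":0.5},{"slide":[50.4,87.3,10],"dr":[-0.0017,0.0007,-0.002],"jaw":0.5},{"slide":[50.4,87.3,45],"dr":[-0.0017,0.0007,-0.002],"jaw":0.5},{"slide":[50.4,87.3,85],"dr":[-0.0017,0.0007,-0.002],"jaw":0.5},{"slide":[50.4,87.3,110],"dr":[-0.0017,0.0007,-0.002],"jaw":0.5},{"slide":[50.4,87.3,119],"dr":[-0.0017,0.0007,-0.002],"jaw":0.5},{"slide":[50.4,87.3,119],"dr":[-0.0017,0.0007,-0.002],"jaw":0.5},{"slide":[50.4,87.3,119],"dr":[-0.0017,0.0007,-0.002],"jaw":0.5},{"slide":[50.4,87.3,119],"dr":[-0.0017,0.0007,-0.002],"jaw":1},{"slide":[50.4,87.3,119],"dr":[-0.0017,0.0007,-0.002],"jaw":1},{"slide":[50.4,87.3,119],"dr":[-0.0017,0.0007,-0.002],"jaw":1},{"slide":[50.4,87.3,119],"dr":[-0.0017,0.0007,-0.002],"jaw":1},{"slide":[50.4,87.3,119],"dr":[-0.0017,0.0007,-0.002],"jaw":1},{"slide":[50.4,87.3,119],"dr":[-0.0017,0.0007,-0.002],"jaw":1},{"slide":[50.4,87.3,119],"dr":[-0.0017,0.0007,-0.002],"jaw":1}], force=45)

```text
t: 55.05
tool_pos: [0.6039, 0.1108, 0.2814]
orientation: [-2.635, -1.71, 0.0]
force: [-4.1, 1.2, 6.2]
opening: 0.0183
gripper_force: 45.0
```

Emit:
servo_tool(increments=[{"slide":[0,0,0],"dr":[0,0,-0.14],"jaw":1},{"slide":[0,0,0],"dr":[0,0,-0.28],"jaw":1},{"slide":[0,0,0],"dr":[0,0,-0.42],"jaw":1},{"slide":[0,0,0],"dr":[0,0,-0.56],"jaw":1},{"slide":[0,0,0],"dr":[0,0,-0.7],"jaw":1},{"slide":[0,0,0],"dr":[0,0,-0.84],"jaw":1},{"slide":[0,0,0],"dr":[0,0,-0.98],"jaw":1},{"slide":[0,0,0],"dr":[0,0,-1.05],"jaw":1},{"slide":[0,0,0],"dr":[0,0,-1.05],"jaw":1},{"slide":[0,0,0],"dr":[0,0,-1.05],"jaw":1}])

```text
t: 56.05
tool_pos: [0.6038, 0.1108, 0.2814]
orientation: [-1.423, -2.8, 0.0]
force: [-5.1, 1.0, 7.2]
opening: 0.0181
gripper_force: 45.0
```

```bash
python3 -c "
from h import *
where();p,im,d=snap('wrist','w31.png');bar(p,d);go(.569,-.402,.40,35.8)"
```

```text
tcp [0.6038 0.1108 0.2814] yaw 36.13 tilt [-0.0007  0.0002] t 56.05 open 0.0181 q [ 0.1   0.26  1.58  0.    1.31 -0.53]
bar ang 3494 120.6
slide [-393.6, -330.4, -118.6] dr [-0.0005, -0.0006, 0.0056] q6 -0.53 t 56.1
```

Emit:
servo_tool(increments=[{"slide":[0,0,0],"dr":[0,0,0],"jaw":0.5},{"slide":[0,0,0],"dr":[0,0,0],"jaw":0.5},{"slide":[0,0,0],"dr":[0,0,0],"jaw":0.5},{"slide":[0,0,-40],"dr":[0,0,0],"jaw":0.5},{"slide":[0,0,-80],"dr":[0,0,0],"jaw":0.5},{"slide":[-20,-17,-115],"dr":[0,0,-0.08],"jaw":0.14},{"slide":[-50,-42,-118.6],"dr":[0,0,-0.18],"jaw":0.14},{"slide":[-86,-72,-118.6],"dr":[0,0,-0.28],"jaw":0.14},{"slide":[-122,-102,-118.6],"dr":[0,0,-0.38],"jaw":0.14},{"slide":[-158,-132,-118.6],"dr":[0,0,-0.48],"jaw":0.14},{"slide":[-194,-163,-118.6],"dr":[0,0,-0.58],"jaw":0.14},{"slide":[-230,-193,-118.6],"dr":[0,0,-0.68],"jaw":0.14},{"slide":[-266,-223,-118.6],"dr":[0,0,-0.78],"jaw":0.14},{"slide":[-302,-253,-118.6],"dr":[0,0,-0.88],"jaw":0.14},{"slide":[-338,-284,-118.6],"dr":[0,0,-0.98],"jaw":0.14},{"slide":[-372,-312,-118.6],"dr":[0,0,-1.0416],"jaw":0.14},{"slide":[-393.6,-330.4,-118.6],"dr":[0,0,-1.0416],"jaw":0.14},{"slide":[-393.6,-330.4,-118.6],"dr":[0,0,-1.0416],"jaw":0.14},{"slide":[-393.6,-330.4,-118.6],"dr":[0,0,-1.0416],"jaw":0.14},{"slide":[-393.6,-330.4,-118.6],"dr":[0,0,-1.0416],"jaw":0.14}])

```text
t: 58.1
tool_pos: [0.5693, -0.4011, 0.3991]
orientation: [0.16, -3.137, -0.001]
force: [0.2, 1.1, -0.0]
opening: 0.0803
gripper_force: 0.0
```

```bash
python3 -c "
from h import *
where();p,im,d=snap('wrist','w32.png');find(p,im,d,.569,-.402,.004,.05,.03);find(p,im,d,.569,-.402,.02,.05,.03);go(.5685,-.4018,.1945,95.8)
p,im,d=snap('top','top6.png')
C=cloud(p,d);m=(d>0)&(np.hypot(*(C[...,:2]-AX).transpose(2,0,1))<.14)&(im.min(-1)>170)&(C[...,2]<.09)
n,l,st,cc=cv2.connectedComponentsWithStats(m.astype(np.uint8))
for k in range(1,n):
  if st[k,4]>40: q=pix(p,*cc[k],.06)[:2]-AX;print('white',st[k,4],np.linalg.norm(q).round(3),(np.degrees(np.arctan2(q[1],q[0]))-5.8).round(1))
"
```

```text
tcp [ 0.5693 -0.4011  0.3991] yaw 95.82 tilt [-0.0006  0.0005] t 58.1 open 0.0803 q [-0.69  0.4   1.19  0.    1.56 -2.36]
find area 603 cen 581.1 -363.4 rect [ 581.2 -364.3] [27.2 55.9] ang 76.5 circ [ 582.3 -359.8] 27.9 z 0.0197
find area 603 cen 577.2 -365.4 rect [ 577.3 -366.2] [26.1 53.5] ang 76.5 circ [ 578.3 -361.9] 26.7 z 0.0197
slide [1.0, -0.9, 204.9] dr [0.0002, -0.0003, 0.001] q6 -2.36 t 58.15
white 99 0.078 3.1
white 255 0.099 -60.4
white 263 0.099 61.1
white 354 0.1 -120.9
white 370 0.101 120.8
```

The dish was knocked aside. Re-locating it.

```bash
python3 -c "
from h import *
p,im,d=load('w32.png')
for z in (.004,.02): find(p,im,d,.58,-.35,z,.06,.03)
p,im,d=load('top6.png');find(p,im,d,.575,-.35,.004,.07,.03)
go(.577,-.35,.40,95.8)"
```

```text
find area 1641 cen 585.5 -347.2 rect [ 585.4 -346.8] [61.4 61.1] ang 5.9 circ [ 585.2 -347. ] 31.8 z 0.0197
find area 1641 cen 581.4 -349.8 rect [ 581.3 -349.5] [58.8 58.5] ang 5.9 circ [ 581.2 -349.7] 30.4 z 0.0197
find area 312 cen 582.8 -350.2 rect [ 583.3 -349.4] [56.3 57.9] ang 86.5 circ [ 582.7 -350.5] 29.9 z 0.0202
slide [-12.7, 49.7, -0.5] dr [0.0001, -0.0003, 0.0013] q6 -2.36 t 58.2
```

Emit:
servo_tool(increments=[{"slide":[-9,25,0],"dr":[0,0,0.0013],"jaw":0.14},{"slide":[-17.7,49.2,0],"dr":[0,0,0.0013],"jaw":0.14},{"slide":[-17.7,49.2,0],"dr":[0,0,0.0013],"jaw":0.14},{"slide":[-17.7,49.2,0],"dr":[0,0,0.0013],"jaw":0.14},{"slide":[-17.7,49.2,0],"dr":[0,0,0.0013],"jaw":0.14}])

```text
t: 58.7
tool_pos: [0.5816, -0.3514, 0.3996]
orientation: [0.157, -3.137, 0.001]
force: [0.6, 0.0, -0.1]
opening: 0.08
gripper_force: 0.0
```

```bash
python3 -c "
from h import *
where();p,im,d=snap('wrist','w33.png');find(p,im,d,.582,-.35,.02,.06,.03);go(.582,-.35,.1945,95.8)
C=cloud(p,d);q=C[(d>0)&(np.hypot(C[...,0]-.582,C[...,1]+.35)<.12)&(C[...,2]>.03)&(C[...,2]<.15)];print(len(q),q[::max(1,len(q)//6)].round(3))"
```

```text
tcp [ 0.5816 -0.3514  0.3996] yaw 95.74 tilt [-0.0002 -0.0007] t 58.7 open 0.08 q [-0.62  0.35  1.25 -0.    1.55 -2.29]
find area 1621 cen 581.6 -349.4 rect [ 581.6 -349.5] [57.3 57.5] ang 5.8 circ [ 581.6 -349.6] 29.5 z 0.0197
slide [-0.8, 1.8, 205.0] dr [-0.0005, -0.0004, -0.0017] q6 -2.29 t 58.75
1106 [[ 0.674 -0.386  0.031]
 [ 0.673 -0.382  0.051]
 [ 0.685 -0.403  0.045]
 [ 0.675 -0.391  0.071]
 [ 0.678 -0.396  0.077]
 [ 0.675 -0.393  0.09 ]
 [ 0.701 -0.343  0.09 ]]
```

Emit:
servo_tool(increments=[{"slide":[-0.3,1,50],"dr":[0,0,0],"jaw":0.14},{"slide":[-0.3,1,100],"dr":[0,0,0],"jaw":0.14},{"slide":[-0.3,1,145],"dr":[0,0,0],"jaw":0.14},{"slide":[-0.3,1,180],"dr":[0,0,0],"jaw":0.14},{"slide":[-0.3,1,205],"dr":[0,0,0],"jaw":0.14},{"slide":[-0.3,1,205],"dr":[0,0,0],"jaw":0.14},{"slide":[-0.3,1,205],"dr":[0,0,0],"jaw":0.3},{"slide":[-0.3,1,205],"dr":[0,0,0],"jaw":0.5},{"slide":[-0.3,1,205],"dr":[0,0,0],"jaw":0.5},{"slide":[-0.3,1,205],"dr":[0,0,0],"jaw":0.5},{"slide":[-0.3,1,205],"dr":[0,0,0],"jaw":0.5},{"slide":[-0.3,1,180],"dr":[0,0,0],"jaw":0.5},{"slide":[-0.3,1,140],"dr":[0,0,0],"jaw":0.5},{"slide":[-0.3,1,90],"dr":[0,0,0],"jaw":0.5},{"slide":[-0.3,1,40],"dr":[0,0,0],"jaw":0.5},{"slide":[-0.3,1,0],"dr":[0,0,0],"jaw":0.5},{"slide":[-0.3,1,0],"dr":[0,0,0],"jaw":0.5},{"slide":[-0.3,1,0],"dr":[0,0,0],"jaw":0.5}], force=20)

```text
t: 60.55
tool_pos: [0.5821, -0.3505, 0.4016]
orientation: [-0.156, 3.135, -0.004]
force: [0.5, 1.0, -1.2]
opening: 0.0596
gripper_force: 20.0
```

```bash
python3 -c "
from h import *
where();p,im,d=snap('wrist','w34.png');inh(p,im,d);go(.604,.11,.40,95.8);place(0,-.0002,.40,95.8)"
```

```text
tcp [ 0.5821 -0.3505  0.4016] yaw 95.71 tilt [ 0.0028 -0.0024] t 60.55 open 0.0596 q [-0.62  0.34  1.25 -0.    1.55 -2.29]
top z 0.1774 top x [-0.026   0.0298] bottom z 0.1968
box cx -0.0012 261
dish c [ 0.0003 -0.0005] rms 0.0007
slide [-68.0, 455.8, -0.9] dr [-0.0, -0.0005, -0.0016] q6 -2.29 t 60.6
slide [31.6, 455.9, -0.9] dr [-0.0, -0.0005, -0.0016] q6 -2.29 t 60.6
```

Emit:
servo_tool(increments=[{"slide":[1,20,0],"dr":[0,0,0],"jaw":0.5},{"slide":[4,58,0],"dr":[0,0,0],"jaw":0.5},{"slide":[7,102,0],"dr":[0,0,0],"jaw":0.5},{"slide":[10,147,0],"dr":[0,0,0],"jaw":0.5},{"slide":[13,192,0],"dr":[0,0,0],"jaw":0.5},{"slide":[16,237,0],"dr":[0,0,0],"jaw":0.5},{"slide":[19,282,0],"dr":[0,0,0],"jaw":0.5},{"slide":[22,327,0],"dr":[0,0,0],"jaw":0.5},{"slide":[25,372,0],"dr":[0,0,0],"jaw":0.5},{"slide":[28,415,0],"dr":[0,0,0],"jaw":0.5},{"slide":[31.3,445,10],"dr":[0,0,-0.001],"jaw":0.5},{"slide":[31.3,455.9,40],"dr":[0,0,-0.001],"jaw":0.5},{"slide":[31.3,455.9,75],"dr":[0,0,-0.001],"jaw":0.5},{"slide":[31.3,455.9,99],"dr":[0,0,-0.001],"jaw":0.5},{"slide":[31.3,455.9,99],"dr":[0,0,-0.001],"jaw":0.5},{"slide":[31.3,455.9,99],"dr":[0,0,-0.001],"jaw":0.5},{"slide":[31.3,455.9,99],"dr":[0,0,-0.001],"jaw":0.5}])

```text
t: 62.3
tool_pos: [0.5057, 0.1, 0.3014]
orientation: [-0.158, 3.137, -0.0]
force: [-0.5, -0.9, 0.1]
opening: 0.0591
gripper_force: 20.0
```

```bash
python3 -c "
from h import *
where();p,im,d=snap('wrist','w35.png');inh(p,im,d);bar(p,d);place(.0003,-.0002,.2455,95.8)"
```

```text
tcp [0.5057 0.1    0.3014] yaw 95.75 tilt [0.0008 0.    ] t 62.3 open 0.0591 q [ 0.1  -0.02  1.84 -0.    1.32 -1.58]
top z 0.1773 top x [-0.0261  0.0297] bottom z 0.1968
box cx -0.0013 265
dish c [ 0.0002 -0.0005] rms 0.0006
bar ang 339 96.6
slide [0.8, 0.3, 56.4] dr [-0.0001, 0.0018, -0.0009] q6 -1.58 t 62.35
```

Emit:
servo_tool(increments=[{"slide":[0.6,0.2,20],"dr":[0,0.0015,0],"jaw":0.5},{"slide":[0.6,0.2,35],"dr":[0,0.0015,0],"jaw":0.5},{"slide":[0.6,0.2,45],"dr":[0,0.0015,0],"jaw":0.5},{"slide":[0.6,0.2,50],"dr":[0,0.0015,0],"jaw":0.5},{"slide":[0.6,0.2,53],"dr":[0,0.0015,0],"jaw":0.5},{"slide":[0.6,0.2,55],"dr":[0,0.0015,0],"jaw":0.5},{"slide":[0.6,0.2,55.5],"dr":[0,0.0015,0],"jaw":0.5},{"slide":[0.6,0.2,55.5],"dr":[0,0.0015,0],"jaw":0.5}])

```text
t: 63.15
tool_pos: [0.5049, 0.1003, 0.2452]
orientation: [0.158, -3.136, 0.0]
force: [-0.8, 0.7, -0.4]
opening: 0.0594
gripper_force: 20.0
```

Emit:
servo_tool(increments=[{"slide":[0,0,0],"dr":[0,0,0],"jaw":0.3},{"slide":[0,0,0],"dr":[0,0,0],"jaw":0.24},{"slide":[0,0,0],"dr":[0,0,0],"jaw":0.24},{"slide":[0,0,0],"dr":[0,0,0],"jaw":0.24},{"slide":[0,0,-10],"dr":[0,0,0],"jaw":0.24},{"slide":[0,0,-40],"dr":[0,0,0],"jaw":0.24},{"slide":[0,0,-85],"dr":[0,0,0],"jaw":0.24},{"slide":[0,0,-130],"dr":[0,0,0],"jaw":0.3},{"slide":[0,0,-155],"dr":[0,0,0.12],"jaw":0.5},{"slide":[0,0,-155],"dr":[0,0,0.26],"jaw":0.5},{"slide":[0,0,-155],"dr":[0,0,0.4],"jaw":0.5},{"slide":[0,0,-155],"dr":[0,0,0.54],"jaw":0.5},{"slide":[0,0,-155],"dr":[0,0,0.68],"jaw":0.5},{"slide":[0,0,-155],"dr":[0,0,0.82],"jaw":0.5},{"slide":[0,0,-155],"dr":[0,0,0.96],"jaw":0.5},{"slide":[0,0,-155],"dr":[0,0,1.047],"jaw":0.5},{"slide":[0,0,-155],"dr":[0,0,1.047],"jaw":0.5},{"slide":[0,0,-155],"dr":[0,0,1.047],"jaw":0.5}])

```text
t: 64.95
tool_pos: [0.5049, 0.1003, 0.4004]
orientation: [-1.427, -2.797, 0.001]
force: [-0.1, 1.0, 0.6]
opening: 0.0466
gripper_force: 0.0
```

```bash
python3 -c "
from h import *
where();p,im,d=snap('wrist','w36.png');bar(p,d);top(p,d,.505,.1);go(.604,.1103,.281,35.8)"
```

```text
tcp [0.5049 0.1003 0.4004] yaw 35.94 tilt [-0.0014 -0.0002] t 64.95 open 0.0466 q [ 0.1  -0.1   1.73 -0.    1.51 -0.53]
bar ang 814 120.9
top plane [0.0019 0.0021 0.0678]
slide [-50.1, 86.3, 119.1] dr [-0.0013, -0.0007, 0.0022] q6 -0.53 t 65.0
```

All five are seated. Final turn: -120°, to put the reference under the lens.

Emit:
servo_tool(increments=[{"slide":[-15,26,0],"dr":[-0.0013,0,0.002],"jaw":0.5},{"slide":[-35,60,0],"dr":[-0.0013,0,0.002],"jaw":0.5},{"slide":[-50.1,86.3,10],"dr":[-0.0013,0,0.002],"jaw":0.5},{"slide":[-50.1,86.3,45],"dr":[-0.0013,0,0.002],"jaw":0.5},{"slide":[-50.1,86.3,85],"dr":[-0.0013,0,0.002],"jaw":0.5},{"slide":[-50.1,86.3,110],"dr":[-0.0013,0,0.002],"jaw":0.5},{"slide":[-50.1,86.3,119],"dr":[-0.0013,0,0.002],"jaw":0.5},{"slide":[-50.1,86.3,119],"dr":[-0.0013,0,0.002],"jaw":0.5},{"slide":[-50.1,86.3,119],"dr":[-0.0013,0,0.002],"jaw":0.5},{"slide":[-50.1,86.3,119],"dr":[-0.0013,0,0.002],"jaw":1},{"slide":[-50.1,86.3,119],"dr":[-0.0013,0,0.002],"jaw":1},{"slide":[-50.1,86.3,119],"dr":[-0.0013,0,0.002],"jaw":1},{"slide":[-50.1,86.3,119],"dr":[-0.0013,0,0.002],"jaw":1},{"slide":[-50.1,86.3,119],"dr":[-0.0013,0,0.002],"jaw":1},{"slide":[-50.1,86.3,119],"dr":[-0.0013,0,0.002],"jaw":1},{"slide":[-50.1,86.3,119],"dr":[-0.0013,0,0.002],"jaw":1}], force=50)

```text
t: 66.6
tool_pos: [0.6042, 0.11, 0.2814]
orientation: [-1.434, -2.795, -0.0]
force: [-1.6, -0.2, 6.4]
opening: 0.018
gripper_force: 50.0
```

Emit:
servo_tool(increments=[{"slide":[0,0,0],"dr":[0,0,0.14],"jaw":1},{"slide":[0,0,0],"dr":[0,0,0.28],"jaw":1},{"slide":[0,0,0],"dr":[0,0,0.42],"jaw":1},{"slide":[0,0,0],"dr":[0,0,0.56],"jaw":1},{"slide":[0,0,0],"dr":[0,0,0.7],"jaw":1},{"slide":[0,0,0],"dr":[0,0,0.84],"jaw":1},{"slide":[0,0,0],"dr":[0,0,0.98],"jaw":1},{"slide":[0,0,0],"dr":[0,0,1.12],"jaw":1},{"slide":[0,0,0],"dr":[0,0,1.26],"jaw":1},{"slide":[0,0,0],"dr":[0,0,1.4],"jaw":1},{"slide":[0,0,0],"dr":[0,0,1.54],"jaw":1},{"slide":[0,0,0],"dr":[0,0,1.68],"jaw":1},{"slide":[0,0,0],"dr":[0,0,1.82],"jaw":1},{"slide":[0,0,0],"dr":[0,0,1.96],"jaw":1},{"slide":[0,0,0],"dr":[0,0,2.094],"jaw":1},{"slide":[0,0,0],"dr":[0,0,2.094],"jaw":1},{"slide":[0,0,0],"dr":[0,0,2.094],"jaw":1}])

```text
t: 68.3
tool_pos: [0.6041, 0.1105, 0.2812]
orientation: [-3.136, -0.159, 0.001]
force: [-1.8, 2.9, 6.2]
opening: 0.0189
gripper_force: 48.5
```

```bash
python3 -c "
from h import *
where();p,im,d=snap('wrist','w37.png');bar(p,d)"
```

```text
tcp [0.6041 0.1105 0.2812] yaw -84.18 tilt [-0.0004  0.0015] t 68.3 open 0.0189 q [0.1  0.26 1.58 0.   1.31 1.57]
bar ang 3495 -145.1
```

The bar slipped in the grip. I'll release and see where it rests.

Emit:
servo_tool(increments=[{"slide":[0,0,0],"dr":[0,0,0],"jaw":0.5},{"slide":[0,0,0],"dr":[0,0,0],"jaw":0.4},{"slide":[0,0,0],"dr":[0,0,0],"jaw":0.4},{"slide":[0,0,0],"dr":[0,0,0],"jaw":0.4},{"slide":[0,0,-40],"dr":[0,0,0],"jaw":0.4},{"slide":[0,0,-80],"dr":[0,0,0],"jaw":0.4},{"slide":[0,0,-119],"dr":[0,0,0],"jaw":0.5},{"slide":[0,0,-119],"dr":[0,0,0],"jaw":0.5},{"slide":[0,0,-119],"dr":[0,0,0],"jaw":0.5},{"slide":[0,0,-119],"dr":[0,0,0],"jaw":0.5}])

```text
t: 69.35
tool_pos: [0.6038, 0.1099, 0.3979]
orientation: [-3.137, -0.156, 0.005]
force: [-0.2, -0.6, 0.1]
opening: 0.0467
gripper_force: 0.0
```

```bash
cat >> h.py <<'E'
def whites(p,im,d):
    C=cloud(p,d);m=(d>0)&(np.hypot(*(C[...,:2]-AX).transpose(2,0,1))<.14)&(im.min(-1)>170)&(C[...,2]<.09)
    n,l,st,cc=cv2.connectedComponentsWithStats(m.astype(np.uint8))
    for k in range(1,n):
        if st[k,4]>60: q=pix(p,*cc[k],.06)[:2]-AX;print('white',st[k,4],np.linalg.norm(q).round(3),(np.degrees(np.arctan2(q[1],q[0]))-5.8).round(1),'z',np.median(C[l==k][:,2]).round(4))
E
python3 -c "
from h import *
where();p,im,d=snap('wrist','w38.png');bar(p,d);whites(p,im,d);print('top');whites(*snap('top'));go(.604,.1103,.281,-84.2)"
```

```text
tcp [0.6038 0.1099 0.3979] yaw -84.31 tilt [-0.0033  0.0002] t 69.35 open 0.0467 q [0.1  0.17 1.46 0.   1.52 1.57]
bar ang 1032 -179.5
white 641 0.132 -42.8 z 0.0767
white 596 0.134 42.2 z 0.0767
white 295 0.074 0.7 z 0.077
white 2339 0.099 -60.1 z 0.0767
white 2371 0.103 61.2 z 0.0766
white 2175 0.1 -117.7 z 0.0766
white 2118 0.103 118.2 z 0.0765
white 1076 0.097 -180.1 z 0.0675
top
white 233 0.108 -117.6 z 0.0774
white 244 0.095 122.6 z 0.0768
white 201 0.1 -180.2 z 0.0688
slide [0.9, -0.3, 116.3] dr [-0.0006, 0.0044, -0.002] q6 1.57 t 69.45
```

The wheel dropped into its stop: bar at -179.5°, with dish 3 at the front. I'll back off and confirm it has settled.

Emit:
servo_tool(increments=[{"slide":[0,0,-40],"dr":[0,0.004,0],"jaw":0.3},{"slide":[-20,0,-80],"dr":[0,0.004,0],"jaw":0.3},{"slide":[-40,0,-120],"dr":[0,0.004,0],"jaw":0.3},{"slide":[-40,0,-140],"dr":[0,0.004,0],"jaw":0.3},{"slide":[-40,0,-140],"dr":[0,0.004,0],"jaw":0.3},{"slide":[-40,0,-140],"dr":[0,0.004,0],"jaw":0.3},{"slide":[-40,0,-140],"dr":[0,0.004,0],"jaw":0.3},{"slide":[-40,0,-140],"dr":[0,0.004,0],"jaw":0.3},{"slide":[-40,0,-140],"dr":[0,0.004,0],"jaw":0.3},{"slide":[-40,0,-140],"dr":[0,0.004,0],"jaw":0.3}])

```text
t: 70.45
tool_pos: [0.5646, 0.106, 0.5388]
orientation: [-3.137, -0.156, -0.003]
force: [0.4, -0.3, 0.1]
opening: 0.0651
gripper_force: 0.0
```

```bash
python3 -c "
from h import *
where();p,im,d=snap('wrist','w39.png');bar(p,d);whites(p,im,d);top(p,d,.505,.1)
C=cloud(p,d);m=(C[...,2]>.11)&(C[...,2]<.14)&(np.hypot(*(C[...,:2]-AX).transpose(2,0,1))<.05)&(im.min(-1)>150);q=C[m][:,:2].mean(0)-AX;print('nose',q,(np.degrees(np.arctan2(q[1],q[0]))-5.8).round(1))
cv2.imwrite('pics/fin.png',cv2.resize(im[0:260,140:500],None,fx=2.2,fy=2.2)[:,:,::-1])"
```

```text
tcp [0.5646 0.106  0.5388] yaw -84.32 tilt [0.0017 0.0007] t 70.45 open 0.0651 q [0.1  0.05 1.34 0.   1.76 1.57]
bar ang 481 -179.4
white 507 0.117 61.8 z 0.0766
white 494 0.121 -58.0 z 0.0767
white 270 0.076 0.4 z 0.0768
white 1215 0.102 60.8 z 0.0765
white 1188 0.099 -59.7 z 0.0766
white 1270 0.099 -118.4 z 0.0765
white 1268 0.101 119.6 z 0.0764
white 672 0.098 -180.1 z 0.0675
top plane [ 0.0029 -0.0035  0.0676]
nose [0.02151484 0.00325042] 2.8
```

```bash
python3 -c "
from plant import *
print(close_job())"
```

```text
the job is handed in; nothing more can be done
None
```

All five samples (three dishes, two boxes) are seated flat in matching pockets, the reference disc rests at its stop under the lens, and the job was handed in at about 70 s; one dish was loaded with the wheel about 11° off its stop, and the knob slipped in the grip on the last turn before falling into the right stop.

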